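# Fit the sanding shoe and roll the blank up to it

## Task

Take the sanding shoe that has two ears and slide it down into the holder, cork side towards the round wooden blank, pressing it past the spring clips until it sits flat on the holder's base. Then roll the blank along the bench, without lifting it, until it lies flush against the cork face, and let go. Leave the other shoe, the vase, the drill chuck and the drill box where they are.

Things in the scene. Friction and masses are not known exactly. Their poses are not given: they have to be found in the camera images.
- holder: Dark steel holder fixed to the bench. Origin: underside, below the middle of the slot plane; x from post to post, z up; -y is the front, where the blank lies. Base x +-95, y -15 to +49, 8 mm thick. Two posts, x 48 to 71.5 mm either side, 64 mm high, each with a vertical slot open at the top and towards the other post. Between the posts nothing stands above the base.
- seat (a point): Point on top of the base (8 mm above the bench), middle of the slot plane: where the shoe's origin must come to lie, with axes as the holder's.
- slot_a (a point): Mouth of the -x slot, 64 mm above the bench, in the slot plane, 57 mm from the middle. In the holder's frame both slots have the front wall face at y = -3 mm (wall front at -8), back wall face at y = +12, end wall faces at x = +-65.5; front and end lips flare outwards above z = 53 mm.
- slot_b (a point): Mouth of the +x slot, as slot_a. In each slot a steel spring clip stands forward to y = -1 mm; its top (z 41 to 58 mm) bends back as a lead-in. The ear pushes it back 4 mm (about 5 N each). Sliding the shoe down takes 6 to 16 N in all; its weight alone does not do it.
- shoe: Shoe to fit, standing on its long lower edge, 0.28 kg. Steel plate 90 (x) by 6 (y -3 to +3) by 70 mm high; at each end an ear 18 long, 6 thick, 30 mm high (12 to 42 mm above the lower edge; 126 mm over the ears). Cork block 84 by 22 by 70 mm on its -y side (y -3 to -25): 28 mm thick to grip, middle at y = -11. Origin: centre of the plate's lower edge; z up.
- shoe_face (a point): Centre of the shoe's cork face, 25 mm in front (-y) of the plate's middle, 35 mm above the lower edge.
- plain_shoe: A second shoe of the same plate and cork, but with no ears (90 mm long); stands near the first. Origin and axes as for the shoe. Leave it alone.
- blank: Wooden cylinder lying in front of the holder, 50 mm in diameter, 120 mm long plus a thin 14 mm tenon at each end, 0.17 kg. Origin: its centre, on its axis, 25 mm above the bench; x is the cylinder's axis (y, z turn as it rolls). Rolls easily, stops soon; upright rubbery fingers pushing level from behind may bind it. Flush when its axis is 50 mm before the slot plane.
- vase: Turned dark green vase, 80 mm wide, 124 mm high, origin under its centre. Leave alone.
- chuck: Steel drill chuck standing on its back, 52 mm wide, 58 mm high, origin under its centre. Leave alone.
- drill_box: Drill box, red with a clear lid, 50 by 100 by 95 mm high, origin under its centre. Leave alone.
Things that resemble listed ones, but are neither listed nor needed, are in the scene too. Leave any green look-alike of the blank alone. Leave any green look-alike of the shoe alone.

How it is judged (in metres and radians):
On the way, in this order (a step that is already met when the one before it is completed fails the run):
1. the eared shoe sits flat in the holder, cork to the front (z of shoe in the frame of holder between 0.005 and 0.011 m and horizontal distance between shoe and seat below 0.007 m and angle between the x axis of shoe and the x axis of holder, either way round below 0.06 rad and angle between shoe's own z axis and vertical below 0.05 rad and y of shoe_face in the frame of holder below -0.015 m), for 0.2 s.
2. the blank lies flush against the seated shoe's cork face (all of step 1 and y of blank in the frame of holder between -0.056 and -0.04 m and x of blank in the frame of holder between -0.045 and 0.045 m and angle between the x axis of blank and the x axis of holder, either way round below 0.08 rad and height (world z) of blank below 0.03 m), for 0.2 s.
At the end, for the whole second after the job is handed in: Eared shoe on the holder's base (3 mm), centred (7 mm), square (3 deg), cork to the front; blank lying on the bench with its axis 50 mm before the slot plane (at most 6 mm more), parallel (4.5 deg), within 45 mm of the middle sideways; all at rest (all of step 2 and linear speed of each of shoe, blank below 0.01 m/s and angular speed of blank below 0.3 rad/s); the robot touches nothing.
It fails at once if the blank is lifted off the bench (height (world z) of blank above 0.037 m).
It fails at once if the plain shoe is disturbed (distance of plain_shoe from where it was at the start of the episode above 0.02 m).
It fails at once if the vase, chuck or drill box is disturbed (distance of any of vase, chuck, drill_box from where it was at the start of the episode above 0.02 m).
It also fails if it takes over 72 s, if anything falls off the work surface, if the arm or the gripper's body presses on something with over 40 N, if the wrist force passes 120 N, or if a joint passes its speed limit or range.

## Robot

A 6-joint arm with a two-finger parallel gripper is mounted at the origin on the work surface. World frame = base frame: x ahead of the robot, y to its left, z up, the work surface at z = 0. Lengths are in mm, angles in rad, forces in N, time in s.
With the tool pointing down it reaches from about 300 to 750 mm from the base axis. Payload 8.5 kg.
Tool frame: the origin (TCP) lies midway between the tips of the shut fingers; the grasp point (between the pads) lies 19 mm behind it; x points along the fingers, y is the direction in which the jaws open and shut, and the axes are right-handed (so a half turn about x gives the same grasp; the last joint's range is limited). The gripper opens to 85 mm and grips with 20 to 120 N. Pads are 22 mm wide; open, the fingers measure 114 mm over their backs; the gripper's body (76 mm by 85 mm) begins 54 mm behind the grasp point. The pads swing forward as they close: fully open they stand 13 mm farther back than shut.
Start: joints at [-1.32, 0.381, 1.297, -0, 1.464, -0.215], TCP at [247.017, -491.389, 231.322] pointing down, gripper open.
Joint ranges: [-3.11, 3.11], [-0.89, 2.33], [0.22, 2.48], [-1.42, 4.56], [0.17, 2.85], [-2.88, 2.88]. Speed limits (rad/s): [2.39, 2.39, 3.14, 3.14, 3.14, 3.14].

## Interface

Orientations are given as a unit quaternion [w, x, y, z].
In Python, from plant import sensors, eyes, robot, outline_of gives the robot as it stands.
- The arm moves only by the tool servo_tool, never from a script. Its argument "series" is a list of rows, each an object with "linear": the shift along the tool's x, y, z in m, a list of three; "angular": the turn, a rotation vector about the tool's x, y, z in rad, a list of three; "hand": the closure, from 0 (fully open) to 1 (shut). A call has 1 to 10 rows; each row shifts and turns the commanded pose from where the row before left it, along the tool's axes as they then stand; what a row does not reach is not made up. A row lasts 1/10 s, in which the tool goes at most 50 mm and 8.59 degrees, less where a joint would pass 70% of its speed; a pose out of reach is approached as far as the arm can. A call is refused whole if a number of a shift passes 0.05 or a number of a turn 0.15, either way. A call with a gripper value outside its range is refused whole. The fingers move at their own pace and stop on an object; the grip force is fixed at half the most. Time passes only in rows, so rows that do not move let the fingers close. It gives the time, the measured TCP pose, the force and the opening at its end, in the units of the state.
- sensors.sense(): the state, without advancing time (a new reading comes with each control period).
- eyes.get_image(name): name is "scene" or "top"; returns the picture (400x640x3 uint8, red, green, blue); there is no depth.
- eyes.get_calibration(name): a dict with "fx", "fy", "cx", "cy" (pixels), "dist" ([k1, k2, p1, p2, k3] as OpenCV has them; the pictures are not rectified), "rvec" (rotation vector, rad) and "tvec" (3), from world to camera coordinates, as OpenCV has them. Camera axes: x right, y down, z forward; pixel columns grow to the right and rows downward; lengths in mm; the calibration is good to about 2 mm. A picture is of the moment at which its call begins. get_calibration takes no time and is no camera call.
- robot.finish_job(): hands the job in, once; it reports no verdict.
Trained networks look in the newest picture that a camera, given by its name, has taken for a name from the list of things; names that differ only in an ending like _2 or _b are one class to them, and where a whole thing is asked for, a point or a joint stands for the part that bears it (a point fixed in the world has none). Each returns a list of dicts, best first, with "confidence" (0 to 1); they miss things now and then, are a little off and sometimes report something else, mostly with a low value. They report only what shows in the picture. A call takes as long as a camera call. They do not tell look-alikes from the thing itself.
- outline_of(camera, query): "mask" (400x640 bool, what is visible of it) and "pixel" ([column, row] in pixels, amid what is visible of it).
The state is a dict: "t": time; "joint_positions": joint angles; "joint_vel": joint speeds; "tau": joint torques, N m; "ee_pos": TCP position; "ee_rot": TCP orientation; "ft_force": force on the tool from outside, world axes, zero at the start; "wrist_torque": the same for the moment, N m; "finger_gap": finger opening in mm.
Only numpy, scipy, OpenCV 4.12 (cv2) and the standard library are available. Lean on these libraries where they do the work, as an engineer would, in place of code of your own. Each camera call takes 0.05 s, during which the arm holds its last target.

## Working session

There is one attempt and no reset: what is moved stays moved. The work goes in short steps, Python scripts to look and compute and a tool call to move; the robot and the scene stay as the last step left them, time stands still between calls to the robot, and variables do not carry over. Pictures are saved under pics/ and viewed, and the job is handed in when it is done.

Besides the shell and the picture viewer there is one more tool, called after "Request:" as a command line: name --argument value ..., lists and objects as JSON in quotes. servo_tool: Moves the arm, as the interface text tells. Its arguments: {"type":"object","properties":{"series":{"type":"array","items":{"type":"object","properties":{"linear":{"type":"array","items":{"type":"number"}},"angular":{"type":"array","items":{"type":"number"}},"hand":{"type":"number"}}}}},"required":["series"]}

```bash
ls; mkdir -p pics
python3 - <<'E'
from plant import sensors, eyes, robot, outline_of
import cv2
for n in("scene","top"):
    im=eyes.get_image(n); cv2.imwrite(f"pics/{n}0.png",im[:,:,::-1])
    print(eyes.get_calibration(n))
print(sensors.sense())
E
```

```text
pics
{'fx': 383.59460967534494, 'fy': 383.59460967534494, 'cx': 317.83531018950174, 'cy': 206.04571110902833, 'dist': array([-0.06989437,  0.        ,  0.        ,  0.        ,  0.        ]), 'rvec': array([ 1.36051147,  2.22585851, -0.90627465]), 'tvec': array([ 243.09736389, -348.02746402, 1591.42189115])}
{'fx': 459.50280381277014, 'fy': 459.50280381277014, 'cx': 319.2032266342729, 'cy': 196.76913056503926, 'dist': array([-0.00786998,  0.        ,  0.        ,  0.        ,  0.        ]), 'rvec': array([ 2.18309747, -2.19003206,  0.11083396]), 'tvec': array([   3.61950468,  602.83217768, 1199.47154527])}
{'t': 0.1, 'joint_positions': array([-1.32031013e+00,  3.81155547e-01,  1.29817890e+00,  3.21276812e-05,
        1.46360195e+00, -2.15267113e-01]), 'joint_vel': array([-1.17319755e-05, -1.58551450e-03, -2.29896071e-03, -1.55056440e-03,
       -1.87796355e-03, -1.10148818e-03]), 'tau': array([ 3.42515232e-03, -4.49223948e+01, -2.31654543e+01, -2.12453633e-04,
        3.68472785e-03,  1.50410142e-05]), 'ee_pos': array([ 246.95730797, -491.14287523,  230.76110926]), 'ee_rot': array([ 0.16270788,  0.68802259,  0.1636583 , -0.68801673]), 'ft_force': array([-0.4454337 , -0.12730158,  0.0105809 ]), 'wrist_torque': array([-0.02611777, -0.01037698,  0.00160329]), 'finger_gap': 85.45529880263076}
```

View pics/scene0.png

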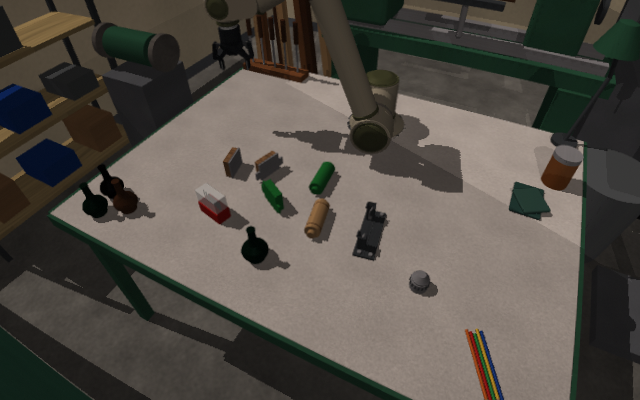

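View pics/top0.png

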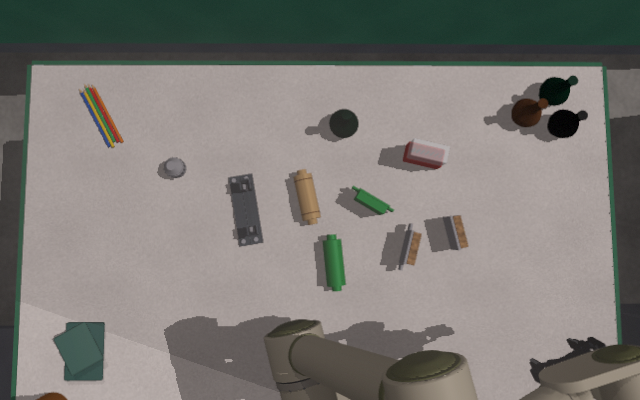

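The top view shows the holder at (245,210), the blank at (307,197) and green look-alikes at (335,262) and (372,200). The shoes are at (410,247), which seems to have ears, and (456,232). I'll zoom in and run the networks.

```bash
cat > h.py <<'E'
import numpy as np, cv2
from plant import sensors, eyes, robot, outline_of
def cal(n):
    c=eyes.get_calibration(n); K=np.array([[c['fx'],0,c['cx']],[0,c['fy'],c['cy']],[0,0,1]]); return K,c['dist'],c['rvec'],c['tvec']
def proj(n,P):
    K,d,r,t=cal(n); return cv2.projectPoints(np.asarray(P,float).reshape(-1,1,3),r,t,K,d)[0].reshape(-1,2)
def unproj(n,px,z):
    K,d,r,t=cal(n); u=cv2.undistortPoints(np.asarray(px,float).reshape(-1,1,2),K,d).reshape(-1,2)
    R=cv2.Rodrigues(r)[0]; C=-R.T@t; D=np.c_[u,np.ones(len(u))]@R
    s=(np.broadcast_to(z,len(u))-C[2])/D[:,2]; return C+D*s[:,None]
def crop(n,im,x0,y0,x1,y1,k,name):
    cv2.imwrite(f"pics/{name}.png",cv2.resize(im[y0:y1,x0:x1,::-1],None,fx=k,fy=k,interpolation=cv2.INTER_CUBIC))
E
python3 - <<'E'
from h import *
for n,b in (("scene",(180,120,430,270)),("top",(210,90,490,300))):
    im=eyes.get_image(n); crop(n,im,*b,2.8 if n=='top' else 3.2,n+'c0')
    for q in ("shoe","plain_shoe","blank","holder"):
        for o in outline_of(n,q):
            m=o['mask']; print(n,q,round(o['confidence'],2),np.round(o['pixel']),m.sum(),cv2.minAreaRect(np.argwhere(m)[:,::-1].astype(np.float32)))
E
```

```text
scene shoe 0.91 [267. 168.] 539 ((265.2945861816406, 165.46755981445312), (19.92431640625, 32.57000732421875), 53.97262954711914)
scene shoe 0.57 [270. 192.] 475 ((273.01678466796875, 195.23828125), (35.96428298950195, 15.811176300048828), 55.00798034667969)
scene plain_shoe 0.74 [234. 163.] 419 ((232.42308044433594, 161.6154022216797), (18.027755737304688, 28.84440803527832), 33.690067291259766)
scene blank 0.69 [319. 221.] 623 ((315.8500061035156, 218.45001220703125), (17.076295852661133, 41.42583465576172), 18.43494987487793)
scene blank 0.6 [322. 180.] 477 ((321.5000305175781, 178.0), (14.263994216918945, 36.2181396484375), 29.744882583618164)
scene holder 0.71 [369. 235.] 1152 ((369.3585205078125, 230.2452850341797), (23.62601661682129, 56.317832946777344), 15.945395469665527)
top shoe 0.77 [370. 200.] 481 ((370.6865234375, 201.10879516601562), (45.780277252197266, 13.460553169250488), 30.256441116333008)
top shoe 0.72 [414. 248.] 633 ((409.9706115722656, 247.11766052246094), (16.97749137878418, 47.77951431274414), 14.03624439239502)
top plain_shoe 0.94 [458. 230.] 576 ((455.54296875, 231.6547088623047), (35.27546310424805, 17.289794921875), 74.47589111328125)
top blank 0.95 [334. 261.] 994 ((334.3399963378906, 262.1199951171875), (56.62883377075195, 19.859535217285156), 84.0938491821289)
top holder 0.56 [246. 209.] 1647 ((245.8580322265625, 209.36270141601562), (70.10828399658203, 24.251541137695312), 80.90972137451172)
```

View pics/scenec0.png

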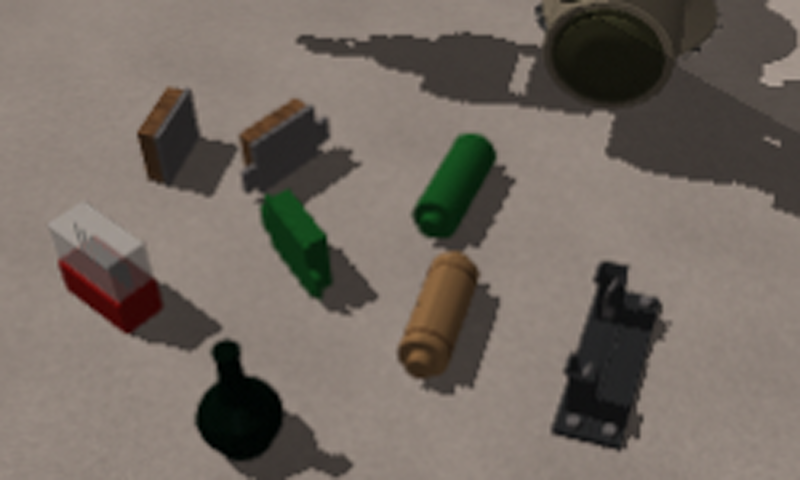

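View pics/topc0.png

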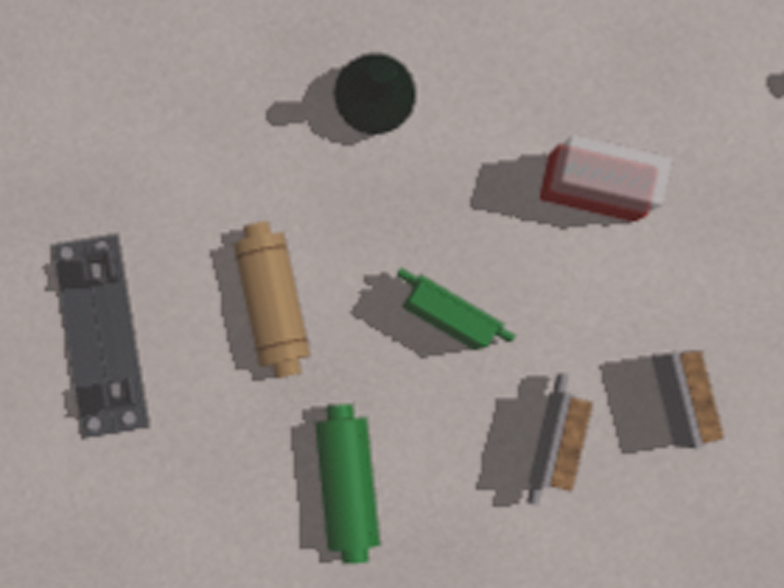

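```bash
cat > fit.py <<'E'
from h import *
from scipy.optimize import minimize
def box(x0,x1,y0,y1,z0,z1): return np.array([[x,y,z] for x in(x0,x1) for y in(y0,y1) for z in(z0,z1)],float)
def cyl(r,x0,x1):
    a=np.linspace(0,2*np.pi,32,endpoint=False); return np.array([[x,r*np.cos(t),25+r*np.sin(t)] for x in(x0,x1) for t in a])
M={'shoe':[box(-45,45,-3,3,0,70),box(-63,63,-3,3,12,42),box(-42,42,-25,-3,0,70)],
'plain_shoe':[box(-45,45,-3,3,0,70),box(-42,42,-25,-3,0,70)],
'holder':[box(-95,95,-15,49,0,8),box(48,71.5,-8,17,0,64),box(-71.5,-48,-8,17,0,64)],
'blank':[cyl(25,-60,60),cyl(8,-74,74)]}
S=4
def rend(n,q,p,z=0):
    x,y,a=p; c,s=np.cos(a),np.sin(a); im=np.zeros((400*S,640*S),np.uint8)
    for P in M[q]:
        W=np.c_[x+c*P[:,0]-s*P[:,1],y+s*P[:,0]+c*P[:,1],P[:,2]+z]
        u=proj(n,W)*S+(S-1)/2
        cv2.fillConvexPoly(im,cv2.convexHull((u*16).round().astype(np.int32)),255,shift=4)
    return cv2.resize(im,(640,400),interpolation=cv2.INTER_AREA)/255.
def fit(q,masks,p0,z=0):
    def f(p): return sum(np.abs(rend(n,q,p,z)-m).sum()/m.sum() for n,m in masks.items())
    best=None
    for k in range(3):
        r=minimize(f,p0 if best is None else best.x,method='Nelder-Mead',options=dict(initial_simplex=np.array(p0 if best is None else best.x)+np.array([[0,0,0],[12,0,0],[0,12,0],[0,0,.2]])/(1+k),xatol=.02,fatol=1e-4))
        best=r
    return best.x,best.fun
E
cat > f1.py <<'E'
from fit import *
px={'shoe':(410,247),'plain_shoe':(456,232),'blank':(307,197),'holder':(245,210)}
ps={'shoe':(266,165),'plain_shoe':(233,162),'blank':(318,218),'holder':(369,232)}
ims={n:eyes.get_image(n).copy() for n in('scene','top')}
print(unproj('top',list(px.values()),0).round())
for n in ims: print(n,proj(n,[[400,0,0],[500,0,0],[400,100,0]]).round())
for q in px:
    ms={}
    for n,pp in(('top',px),('scene',ps)):
        if n not in ms:
            for o in outline_of(n,q):
                if np.hypot(*(np.array(o['pixel'])-pp[q]))<15: ms[n]=o['mask'].astype(float);break
    g=unproj('top',[px[q]],20)[0]
    for mm in [ms]+[{n:m} for n,m in ms.items()]:
        p,f=min((fit(q,mm,[g[0],g[1],a]) for a in(-.2,.15,)),key=lambda r:r[1]); print(q,list(mm),p.round(3),round(f,3))
        if mm is ms:
            for n in ims:
                r=(rend(n,q,p)>.5).astype(np.uint8); cs,_=cv2.findContours(r,cv2.RETR_EXTERNAL,cv2.CHAIN_APPROX_NONE)
                cv2.drawContours(ims[n],cs,-1,(255,255,0),1)
crop('top',ims['top'],210,90,490,300,2.8,'topf'); crop('s',ims['scene'],180,120,430,270,3.2,'scenef')
E
python3 f1.py
```

```text
[[ 468. -244.    0.]
 [ 508. -370.    0.]
 [ 604.   34.    0.]
 [ 570.  202.    0.]]
scene [[335. 180.]
 [322. 198.]
 [361. 189.]]
top [[320. 273.]
 [320. 235.]
 [283. 273.]]Traceback (most recent call last):
  File "f1.py", line 15, in <module>
    p,f=min((fit(q,mm,[g[0],g[1],a]) for a in(-.2,.15,)),key=lambda r:r[1]); print(q,list(mm),p.round(3),round(f,3))
        ~~~^^^^^^^^^^^^^^^^^^^^^^^^^^^^^^^^^^^^^^^^^^^^^^^^^^^^^^^^^^^^^^^^
  File "f1.py", line 15, in <genexpr>
    p,f=min((fit(q,mm,[g[0],g[1],a]) for a in(-.2,.15,)),key=lambda r:r[1]); print(q,list(mm),p.round(3),round(f,3))
             ~~~^^^^^^^^^^^^^^^^^^^^
  File "fit.py", line 22, in fit
    r=minimize(f,p0 if best is None else best.x,method='Nelder-Mead',options=dict(initial_simplex=np.array(p0 if best is None else best.x)+np.array([[0,0,0],[12,0,0],[0,12,0],[0,0,.2]])/(1+k),xatol=.02,fatol=1e-4))
    res = _minimize_neldermead(fun, x0, args, callback, bounds=bounds,
                               **options)
    fxr = func(xr)
    fx = function(np.copy(x), *(wrapper_args + args))
  File "fit.py", line 19, in f
    def f(p): return sum(np.abs(rend(n,q,p,z)-m).sum()/m.sum() for n,m in masks.items())
                     ~~~^^^^^^^^^^^^^^^^^^^^^^^^^^^^^^^^^^^^^^^^^^^^^^^^^^^^^^^^^^^^^^^^
  File "fit.py", line 19, in <genexpr>
    def f(p): return sum(np.abs(rend(n,q,p,z)-m).sum()/m.sum() for n,m in masks.items())
                                ~~~~^^^^^^^^^
  File "fit.py", line 15, in rend
    u=proj(n,W)*S+(S-1)/2
      ~~~~^^^^^
  File "h.py", line 6, in proj
    K,d,r,t=cal(n); return cv2.projectPoints(np.asarray(P,float).reshape(-1,1,3),r,t,K,d)[0].reshape(-1,2)
            ~~~^^^
  File "h.py", line 4, in cal
    c=eyes.get_calibration(n); K=np.array([[c['fx'],0,c['cx']],[0,c['fy'],c['cy']],[0,0,1]]); return K,c['dist'],c['rvec'],c['tvec']
ValueError: time passes only in moves, steps and waits
```

```bash
sed -i 's/^def cal(n):/import functools\n@functools.cache\ndef cal(n):/' h.py; python3 f1.py; python3 -c "
from h import *;print(sensors.sense()['t'])"
```

```text
[[ 468. -244.    0.]
 [ 508. -370.    0.]
 [ 604.   34.    0.]
 [ 570.  202.    0.]]
scene [[335. 180.]
 [322. 198.]
 [361. 189.]]
top [[320. 273.]
 [320. 235.]
 [283. 273.]]
shoe ['top', 'scene'] [ 4.72092e+02 -2.25445e+02 -2.61000e-01] 0.2
shoe ['top'] [ 4.71811e+02 -2.26100e+02 -2.64000e-01] 0.104
shoe ['scene'] [ 4.74271e+02 -2.23220e+02 -2.63000e-01] 0.063
plain_shoe ['top', 'scene'] [ 5.06606e+02 -3.45474e+02  2.43000e-01] 0.25
plain_shoe ['top'] [ 5.06726e+02 -3.46520e+02  2.38000e-01] 0.048
plain_shoe ['scene'] [ 5.06142e+02 -3.42473e+02  2.86000e-01] 0.14
blank ['top', 'scene'] [6.05171e+02 3.56000e+01 2.04000e-01] 0.158
blank ['top'] [6.03723e+02 3.45530e+01 2.10000e-01] 0.07
blank ['scene'] [6.06405e+02 3.67870e+01 1.94000e-01] 0.06
holder ['top', 'scene'] [5.74545e+02 1.83373e+02 1.68000e-01] 0.091
holder ['top'] [5.74712e+02 1.83071e+02 1.68000e-01] 0.035
holder ['scene'] [5.73958e+02 1.83639e+02 1.70000e-01] 0.053
1.3
```

View pics/topf.png

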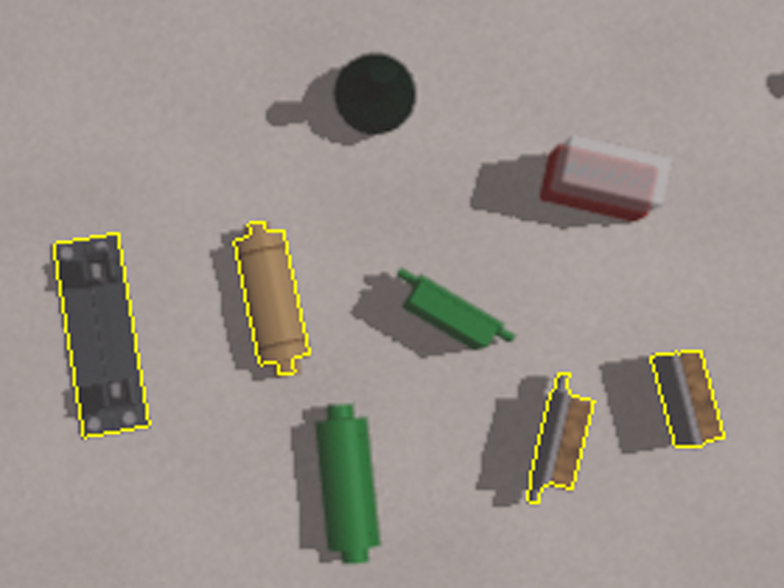

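View pics/scenef.png

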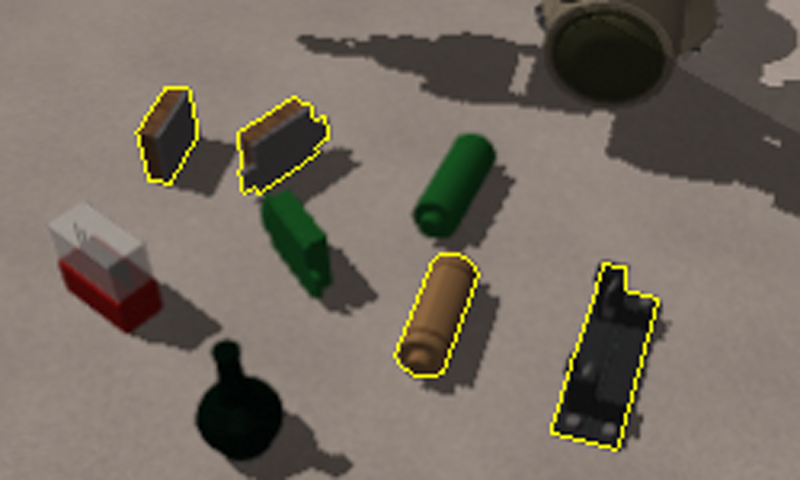

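```bash
cat > mv.py <<'E'
from h import *
from scipy.spatial.transform import Rotation as R
def tgt(frame,loc,flip=0):
    "TCP pose pointing down, tool y along frame y (or -y)"
    x,y,a=frame; c,s=np.cos(a),np.sin(a)
    p=np.array([x+c*loc[0]-s*loc[1],y+s*loc[0]+c*loc[1],loc[2]])
    ty=np.array([-s,c,0])*(-1 if flip else 1); tx=np.array([0,0,-1.]); return p,np.c_[tx,ty,np.cross(tx,ty)]
def delta(P,Rm):
    s=sensors.sense(); q=s['ee_rot']; Rc=R.from_quat([*q[1:],q[0]])
    T=R.from_matrix(Rm); rv=(Rc.inv()*T).as_rotvec()
    print('t',round(s['t'],2),'pos',s['ee_pos'].round(1),'F',s['ft_force'].round(1),'gap',round(s['finger_gap'],1),'j',s['joint_positions'].round(2))
    print('d world',(P-s['ee_pos']).round(1),'d tool now',Rc.inv().apply(P-s['ee_pos']).round(1),'d in target axes',T.inv().apply(P-s['ee_pos']).round(1),'rotvec',rv.round(3))
SHOE=(472.5,-225.2,-.263); HOLD=(574.4,183.3,.168); BL=(605,35.6,.204)
E
python3 - <<'E'
from mv import *
print(R.from_quat(np.roll(sensors.sense()['ee_rot'],-1)).as_matrix().round(3))
for f in(0,1): P,M=tgt(SHOE,(0,-11,150),f); print(P.round(1));delta(P,M)
E
```

```text
[[ 0.     0.449 -0.893]
 [ 0.    -0.893 -0.449]
 [-1.    -0.    -0.   ]]
[ 469.6 -235.8  150. ]
t 1.3 pos [ 247.  -491.4  231.3] F [-0.5  0.8 -0.1] gap 85.3 j [-1.32  0.38  1.3   0.    1.46 -0.22]
d world [222.6 255.6 -81.3] d tool now [  81.3 -128.3 -313.7] d in target axes [ 81.3 304.7 148.5] rotvec [-2.413 -0.    -0.   ]
[ 469.6 -235.8  150. ]
t 1.3 pos [ 247.  -491.4  231.3] F [-0.5  0.8 -0.1] gap 85.3 j [-1.32  0.38  1.3   0.    1.46 -0.22]
d world [222.6 255.6 -81.3] d tool now [  81.3 -128.3 -313.7] d in target axes [  81.3 -304.7 -148.5] rotvec [ 0.729 -0.     0.   ]
```

Request:
servo_tool --series '[{"linear": [0, -0.008, -0.02], "hand": 0}, {"linear": [0, -0.015, -0.0375]}, {"linear": [0, -0.015, -0.0375]}, {"linear": [0, -0.015, -0.0375]}, {"linear": [0, -0.015, -0.0375]}, {"linear": [0, -0.015, -0.0375]}, {"linear": [0, -0.015, -0.0375]}, {"linear": [0, -0.015, -0.0375]}, {"linear": [0, -0.015, -0.031]}, {"linear": [0, 0, 0]}]'

```text
invalid input at $.series[0]: expected keys linear, angular, hand
```

Request:
servo_tool --series '[{"linear": [0.008, 0, 0], "angular": [0.1, 0, 0]}, {"linear": [0.01, 0, 0], "angular": [0.12, 0, 0]}, {"linear": [0.01, 0, 0], "angular": [0.13, 0, 0]}, {"linear": [0.01, 0, 0], "angular": [0.13, 0, 0]}, {"linear": [0.01, 0, 0], "angular": [0.13, 0, 0]}, {"linear": [0.01, 0, 0], "angular": [0.119, 0, 0]}, {"linear": [0.01, 0, 0], "angular": [0, 0, 0]}, {"linear": [0, 0, 0], "angular": [0, 0, 0]}, {"linear": [0, 0, 0]}]'

```text
invalid input at $.series[0]: expected keys linear, angular, hand
```

Run:
```python
from mv import *
im=eyes.get_image('scene'); crop('s',im,180,60,430,220,3.2,'s1'); im=eyes.get_image('top'); crop('s',im,300,150,500,300,4,'t1')
P,M=tgt(SHOE,(0,-11,27),1); delta(P,M)
```

```text
t 1.4 pos [ 247.  -491.4  231.3] F [-0.3  0.3 -0.3] gap 85.2 j [-1.32  0.38  1.3  -0.    1.46 -0.22]
d world [ 222.6  255.6 -204.3] d tool now [ 204.3 -128.3 -313.7] d in target axes [ 204.3 -304.7 -148.5] rotvec [ 0.729  0.    -0.   ]
```

View pics/s1.png

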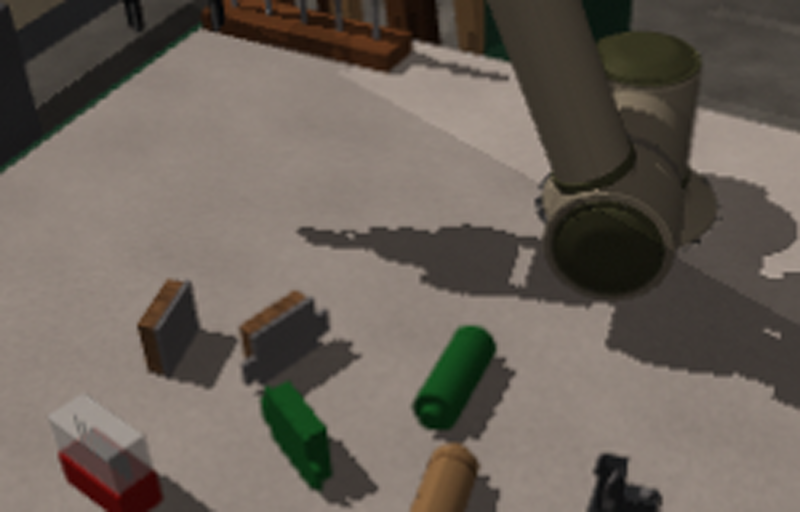

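View pics/t1.png

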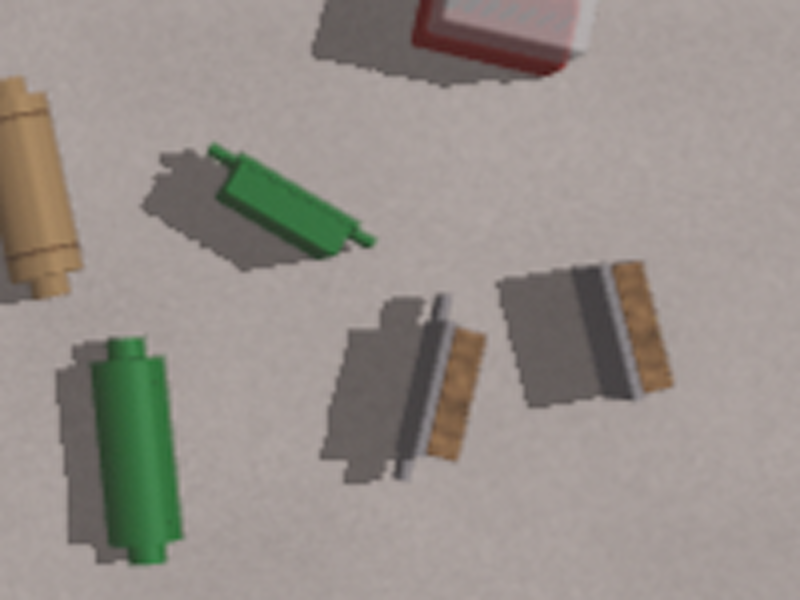

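The calls were refused because every row needs all three keys, and the pictures show nothing has moved. Retrying.

Request:
servo_tool --series '[{"linear": [0, -0.008, -0.02], "angular": [0, 0, 0], "hand": 0}, {"linear": [0, -0.015, -0.0375], "angular": [0, 0, 0], "hand": 0}, {"linear": [0, -0.015, -0.0375], "angular": [0, 0, 0], "hand": 0}, {"linear": [0, -0.015, -0.0375], "angular": [0, 0, 0], "hand": 0}, {"linear": [0, -0.015, -0.0375], "angular": [0, 0, 0], "hand": 0}, {"linear": [0, -0.015, -0.0375], "angular": [0, 0, 0], "hand": 0}, {"linear": [0, -0.015, -0.0375], "angular": [0, 0, 0], "hand": 0}, {"linear": [0, -0.015, -0.0375], "angular": [0, 0, 0], "hand": 0}, {"linear": [0, -0.015, -0.031], "angular": [0, 0, 0], "hand": 0}, {"linear": [0, 0, 0], "angular": [0, 0, 0], "hand": 0}]'

```text
t: 2.4
ee_pos: [471.4, -233.3, 231.4]
ee_rot: [0.165, 0.688, 0.165, -0.687]
ft_force: [0.6, -0.3, -0.4]
finger_gap: 85.5
```

Request:
servo_tool --series '[{"linear": [0.008, 0, 0], "angular": [0.1, 0, 0], "hand": 0}, {"linear": [0.01, 0, 0], "angular": [0.12, 0, 0], "hand": 0}, {"linear": [0.01, 0, 0], "angular": [0.13, 0, 0], "hand": 0}, {"linear": [0.01, 0, 0], "angular": [0.13, 0, 0], "hand": 0}, {"linear": [0.01, 0, 0], "angular": [0.13, 0, 0], "hand": 0}, {"linear": [0.01, 0, 0], "angular": [0.119, 0, 0], "hand": 0}, {"linear": [0.01, 0, 0], "angular": [0, 0, 0], "hand": 0}, {"linear": [0, 0, 0], "angular": [0, 0, 0], "hand": 0}, {"linear": [0, 0, 0], "angular": [0, 0, 0], "hand": 0}]'

```text
t: 3.3
ee_pos: [469.6, -236.5, 163.5]
ee_rot: [-0.092, 0.701, -0.092, -0.701]
ft_force: [0.3, -0.3, 0.3]
finger_gap: 85.6
```

Run:
```python
from mv import *
im=eyes.get_image('scene'); crop('s',im,180,60,430,220,3.2,'s2')
P,M=tgt(SHOE,(0,-11,27),1); delta(P,M)
```

```text
t 3.35 pos [ 469.7 -236.5  163.7] F [-0.4  0.8 -0.8] gap 85.5 j [-0.69  0.4   1.48 -0.    1.26  1.14]
d world [-1.000e-01  7.000e-01 -1.367e+02] d tool now [136.7  -0.7   0.4] d in target axes [136.7  -0.7   0.3] rotvec [ 0.001 -0.001 -0.   ]
```

View pics/s2.png

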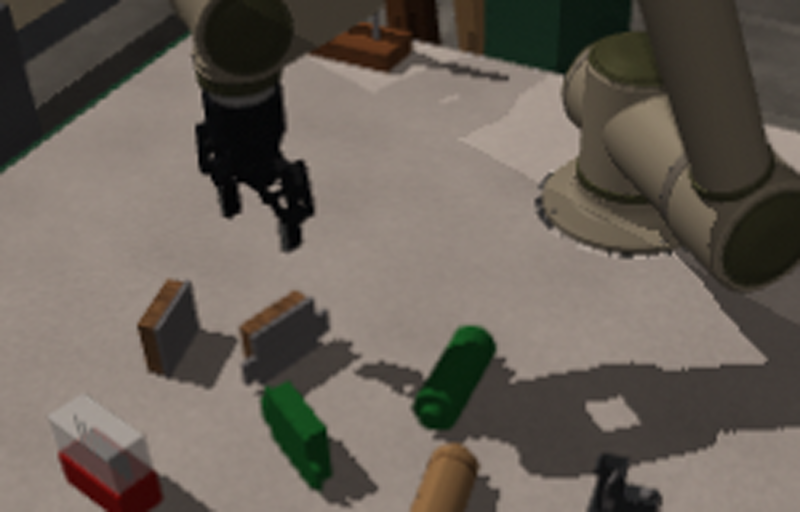

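The gripper is open above the eared shoe, with the shoe at (285,335) in the crop. Descending and gripping.

Request:
servo_tool --series '[{"linear": [0.02, -0.0005, 0], "angular": [0, 0, 0], "hand": 0}, {"linear": [0.025, 0, 0], "angular": [0, 0, 0], "hand": 0}, {"linear": [0.025, 0, 0], "angular": [0, 0, 0], "hand": 0}, {"linear": [0.02, 0, 0], "angular": [0, 0, 0], "hand": 0}, {"linear": [0.02, 0, 0], "angular": [0, 0, 0], "hand": 0}, {"linear": [0.015, 0, 0], "angular": [0, 0, 0], "hand": 0}, {"linear": [0.012, 0, 0], "angular": [0, 0, 0], "hand": 0}, {"linear": [0, 0, 0], "angular": [0, 0, 0], "hand": 0}]'

```text
t: 4.15
ee_pos: [469.4, -235.5, 25.5]
ee_rot: [0.093, -0.7, 0.092, 0.702]
ft_force: [0.5, -0.2, 0.5]
finger_gap: 85.5
```

Request:
servo_tool --series '[{"linear": [0, 0, 0], "angular": [0, 0, 0], "hand": 1}, {"linear": [0, 0, 0], "angular": [0, 0, 0], "hand": 1}, {"linear": [0, 0, 0], "angular": [0, 0, 0], "hand": 1}, {"linear": [0, 0, 0], "angular": [0, 0, 0], "hand": 1}, {"linear": [0, 0, 0], "angular": [0, 0, 0], "hand": 1}, {"linear": [0, 0, 0], "angular": [0, 0, 0], "hand": 1}, {"linear": [0, 0, 0], "angular": [0, 0, 0], "hand": 1}, {"linear": [0, 0, 0], "angular": [0, 0, 0], "hand": 1}]'

```text
t: 4.95
ee_pos: [470.0, -235.9, 26.9]
ee_rot: [-0.093, 0.701, -0.093, -0.701]
ft_force: [-0.1, 0.8, 5.4]
finger_gap: 27.3
```

Run:
```python
from mv import *
im=eyes.get_image('scene'); crop('s',im,180,60,430,220,3.2,'s3')
P,M=tgt(SHOE,(0,-11,27),1); delta(P,M)
```

```text
t 5.0 pos [ 470.1 -235.9   27. ] F [-0.5  0.6  6.4] gap 27.7 j [-0.69  0.58  1.64  0.    0.92  1.14]
d world [-0.4  0.1  0. ] d tool now [-0.   0.   0.4] d in target axes [-0.   0.   0.4] rotvec [-0.    -0.001 -0.   ]
```

View pics/s3.png

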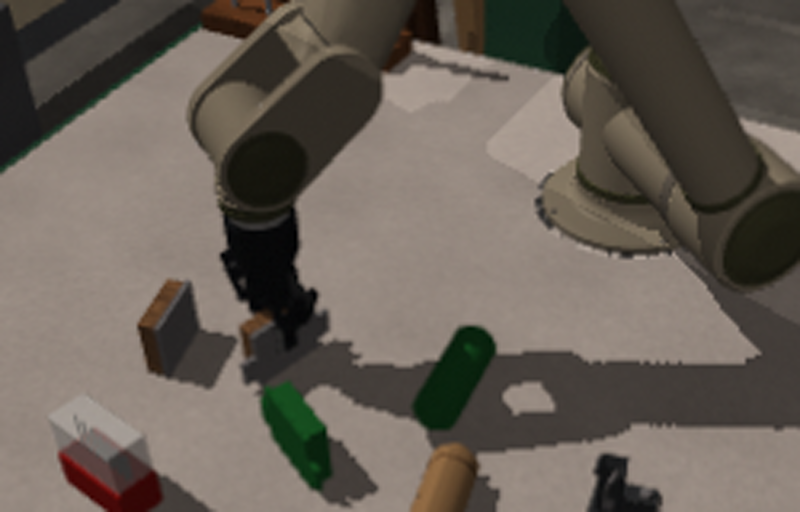

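Gripped, with a 27.7 mm gap. Lifting.

Request:
servo_tool --series '[{"linear": [-0.01, 0, 0], "angular": [0, 0, 0], "hand": 1}, {"linear": [-0.02, 0, 0], "angular": [0, 0, 0], "hand": 1}, {"linear": [-0.025, 0, 0], "angular": [0, 0, 0], "hand": 1}, {"linear": [-0.025, 0, 0], "angular": [0, 0, 0], "hand": 1}, {"linear": [-0.025, 0, 0], "angular": [0, 0, 0], "hand": 1}, {"linear": [-0.02, 0, 0], "angular": [0, 0, 0], "hand": 1}, {"linear": [-0.02, 0, 0], "angular": [0, 0, 0], "hand": 1}, {"linear": [-0.01, 0, 0], "angular": [0, 0, 0], "hand": 1}, {"linear": [0, 0, 0], "angular": [0, 0, 0], "hand": 1}]'

```text
t: 5.9
ee_pos: [470.0, -235.9, 182.4]
ee_rot: [-0.092, 0.702, -0.093, -0.7]
ft_force: [0.6, 0.6, -2.9]
finger_gap: 27.2
```

Run:
```python
from mv import *
P,M=tgt(HOLD,(0,-11,180),1); print(P);delta(P,M)
```

```text
[576.23931927 172.45486724 180.        ]
t 5.9 pos [ 470.  -235.9  182.4] F [ 0.6  0.6 -2.9] gap 27.2 j [-0.69  0.38  1.45  0.    1.31  1.14]
d world [106.3 408.3  -2.4] d tool now [   2.  -421.9    3.6] d in target axes [   2.4 -384.8 -173. ] rotvec [-0.431 -0.002 -0.001]
```

Request:
servo_tool --series '[{"linear": [0, -0.015, 0], "angular": [0, 0, 0], "hand": 1}, {"linear": [0, -0.03, 0], "angular": [0, 0, 0], "hand": 1}, {"linear": [0, -0.035, 0], "angular": [0, 0, 0], "hand": 1}, {"linear": [0, -0.035, 0], "angular": [0, 0, 0], "hand": 1}, {"linear": [0, -0.035, 0], "angular": [0, 0, 0], "hand": 1}, {"linear": [0, -0.035, 0], "angular": [0, 0, 0], "hand": 1}, {"linear": [0, -0.035, 0], "angular": [0, 0, 0], "hand": 1}, {"linear": [0, -0.035, 0], "angular": [0, 0, 0], "hand": 1}, {"linear": [0, -0.035, 0], "angular": [0, 0, 0], "hand": 1}, {"linear": [0, -0.035, 0], "angular": [0, 0, 0], "hand": 1}]'

```text
t: 6.9
ee_pos: [553.7, 80.4, 180.0]
ee_rot: [0.093, -0.7, 0.093, 0.702]
ft_force: [0.9, -0.6, -2.3]
finger_gap: 27.2
```

Request:
servo_tool --series '[{"linear": [0, -0.035, 0], "angular": [0, 0, 0], "hand": 1}, {"linear": [0, -0.035, 0], "angular": [0, 0, 0], "hand": 1}, {"linear": [0, -0.027, 0.0036], "angular": [0, 0, 0], "hand": 1}, {"linear": [0, 0, 0], "angular": [-0.1, 0, 0], "hand": 1}, {"linear": [0, 0, 0], "angular": [-0.11, 0, 0], "hand": 1}, {"linear": [0, 0, 0], "angular": [-0.11, 0, 0], "hand": 1}, {"linear": [0, 0, 0], "angular": [-0.111, 0, 0], "hand": 1}, {"linear": [0, 0, 0], "angular": [0, 0, 0], "hand": 1}, {"linear": [0, 0, 0], "angular": [0, 0, 0], "hand": 1}]'

```text
t: 7.8
ee_pos: [575.5, 173.1, 180.4]
ee_rot: [-0.058, -0.704, -0.058, 0.705]
ft_force: [-0.5, 0.7, -2.3]
finger_gap: 27.5
```

Run:
```python
from mv import *
im=eyes.get_image('scene'); crop('s',im,280,120,480,270,4,'s4');im=eyes.get_image('top'); crop('s',im,190,120,390,270,4,'t4')
P,M=tgt(HOLD,(0,-11,180),1); print(P);delta(P,M)
```

```text
[576.23931927 172.45486724 180.        ]
t 7.9 pos [575.8 172.9 180.8] F [ 0.1  0.4 -1.9] gap 27.1 j [0.1  0.51 1.23 0.   1.4  1.5 ]
d world [ 0.5 -0.5 -0.8] d tool now [ 0.8  0.5 -0.4] d in target axes [ 0.8  0.5 -0.4] rotvec [-0.002  0.001  0.   ]
```

View pics/s4.png

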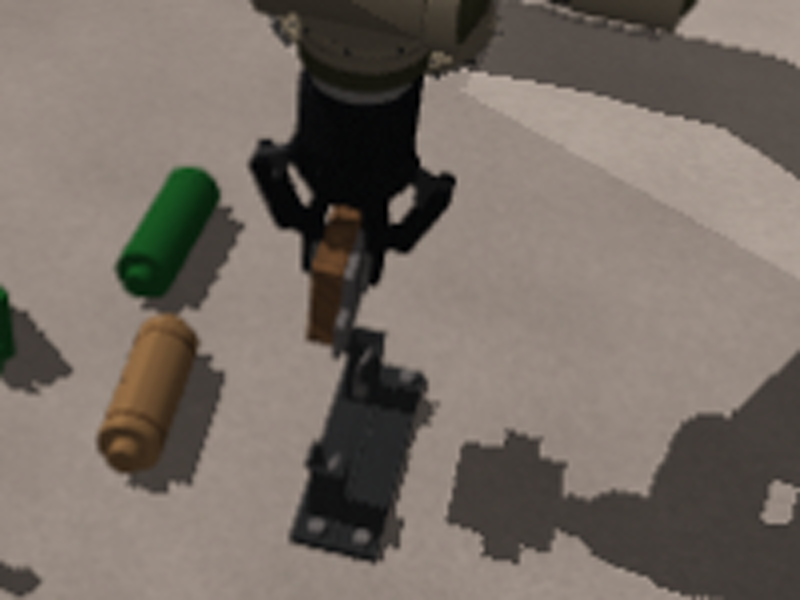

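View pics/t4.png

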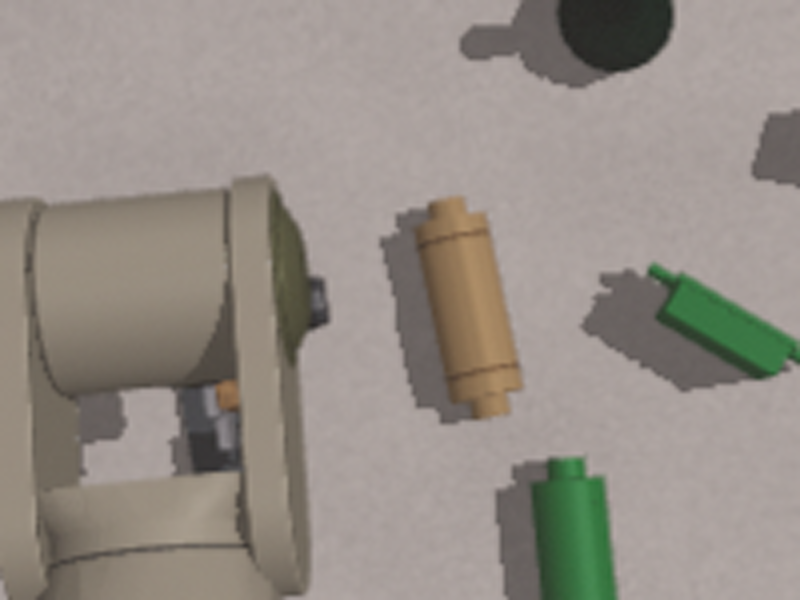

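The shoe hangs above the holder with its cork towards the blank, and the arm hides it from the top camera. I'll overlay the predicted outlines in the scene view.

```bash
cat > ov.py <<'E'
from fit import *
from mv import HOLD,BL
import sys
def over(name,b,k,zt=27,off=(0,0)):
    im=eyes.get_image('scene')
    s=sensors.sense(); p=s['ee_pos']; q=s['ee_rot']
    from scipy.spatial.transform import Rotation as R
    ty=-R.from_quat([*q[1:],q[0]]).as_matrix()[:,1]; a=np.arctan2(-ty[0],ty[1]); c,sn=np.cos(a),np.sin(a)
    sh=(p[0]-sn*11,p[1]+c*11,a)
    print('shoe pred',np.round(sh,3),'z',p[2]-zt, 'gap', s['finger_gap'])
    x0,y0,x1,y1=b; big=cv2.resize(im[y0:y1,x0:x1,::-1],None,fx=k,fy=k,interpolation=cv2.INTER_CUBIC)
    for qn,pp,z,col in(('shoe',sh,p[2]-zt,(0,255,255)),('holder',HOLD,0,(255,255,0))):
        x,y,a=pp; c,sn=np.cos(a),np.sin(a)
        for P in M[qn]:
            W=np.c_[x+c*P[:,0]-sn*P[:,1],y+sn*P[:,0]+c*P[:,1],P[:,2]+z]
            u=((proj('scene',W)-[x0,y0]+.5)*k-.5)
            for i in range(8):
                for j in(1,2,4):
                    if i&j==0: cv2.line(big,*[tuple(int(v) for v in u[w]) for w in(i,i|j)],col,1,cv2.LINE_AA)
    cv2.imwrite(f'pics/{name}.png',big)
    return sh
E
python3 - <<'E'
from ov import *
sh=over('o4',(335,150,415,250),(7),27)
p=(sh[0],sh[1],sh[2]); 
for o in outline_of('scene','shoe'): print(o['confidence'],o['pixel'],o['mask'].sum())
E
```

```text
shoe pred [5.74052e+02 1.83677e+02 1.66000e-01] z 153.98409412273617 gap 27.415243553807635
0.95 [362.1, 193.4] 349
0.73 [269.7, 191.3] 435
```

View pics/o4.png

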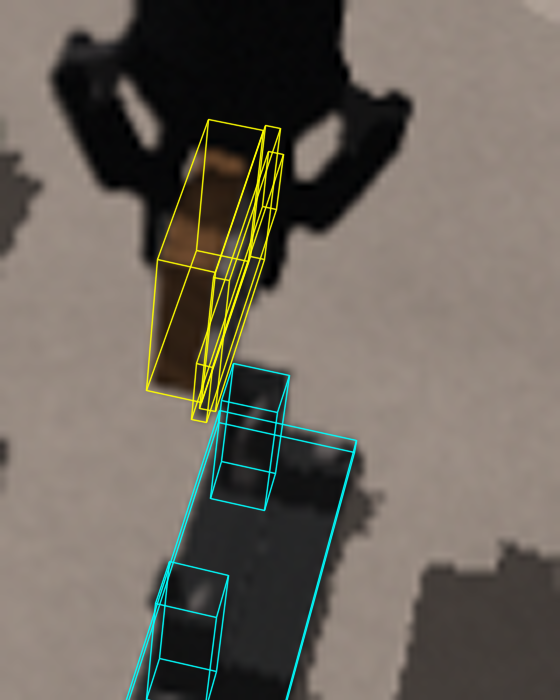

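Run:
```python
from h import *
im=eyes.get_image('scene').astype(float)
im=np.clip(im*1.8,0,255).astype(np.uint8)
crop('s',im,350,168,390,218,12,'z4')
b=cv2.resize(im[168:218,350:390,::-1],None,fx=12,fy=12,interpolation=cv2.INTER_NEAREST);cv2.imwrite('pics/z4n.png',b)
```

```text
(no output)
```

View pics/z4n.png

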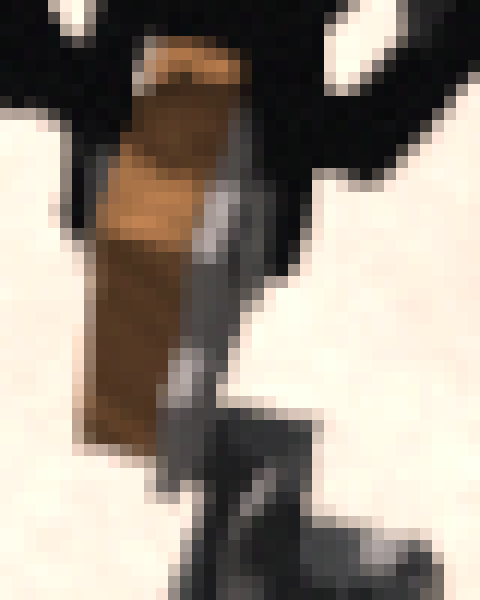

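Predicted and observed shoe corners agree within about 1 px, roughly 3 mm. I'll go down to just above the posts and compare again.

Request:
servo_tool --series '[{"linear": [0.01, 0.0005, -0.0005], "angular": [0, 0, 0], "hand": 1}, {"linear": [0.02, 0, 0], "angular": [0, 0, 0], "hand": 1}, {"linear": [0.02, 0, 0], "angular": [0, 0, 0], "hand": 1}, {"linear": [0.02, 0, 0], "angular": [0, 0, 0], "hand": 1}, {"linear": [0.01, 0, 0], "angular": [0, 0, 0], "hand": 1}, {"linear": [0, 0, 0], "angular": [0, 0, 0], "hand": 1}, {"linear": [0, 0, 0], "angular": [0, 0, 0], "hand": 1}]'

```text
t: 8.75
ee_pos: [577.0, 172.3, 101.8]
ee_rot: [0.059, 0.705, 0.059, -0.704]
ft_force: [-0.3, -0.4, -2.1]
finger_gap: 27.2
```

Run:
```python
from ov import *
sh=over('o5',(335,170,405,260),6.5,27)
im=eyes.get_image('scene').astype(float)
im=np.clip(im*1.8,0,255).astype(np.uint8)
b=cv2.resize(im[190:250,350:400,::-1],None,fx=10,fy=10,interpolation=cv2.INTER_NEAREST);cv2.imwrite('pics/z5n.png',b)
im=eyes.get_image('top').astype(float)
im=np.clip(im*1.8,0,255).astype(np.uint8)
b=cv2.resize(im[170:260,210:300,::-1],None,fx=6,fy=6,interpolation=cv2.INTER_NEAREST);cv2.imwrite('pics/t5n.png',b)
```

```text
shoe pred [5.75356e+02 1.83143e+02 1.68000e-01] z 75.20692644950499 gap 27.423267116834815
```

View pics/o5.png

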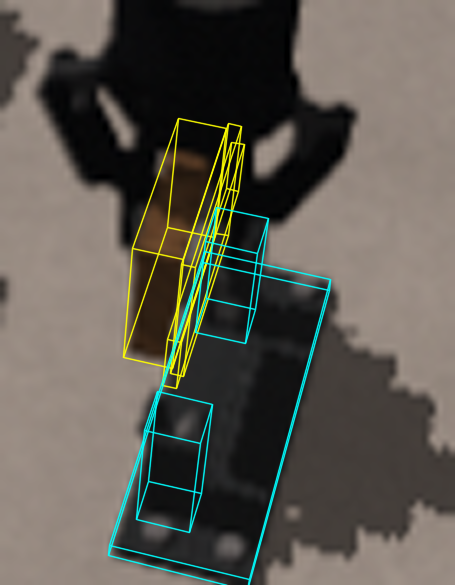

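View pics/z5n.png

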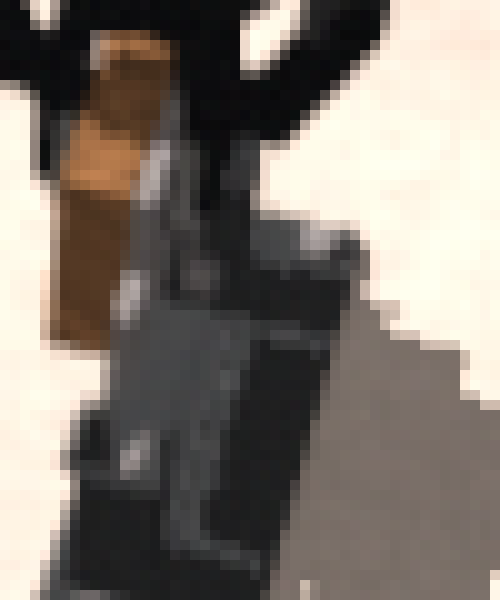

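View pics/t5n.png

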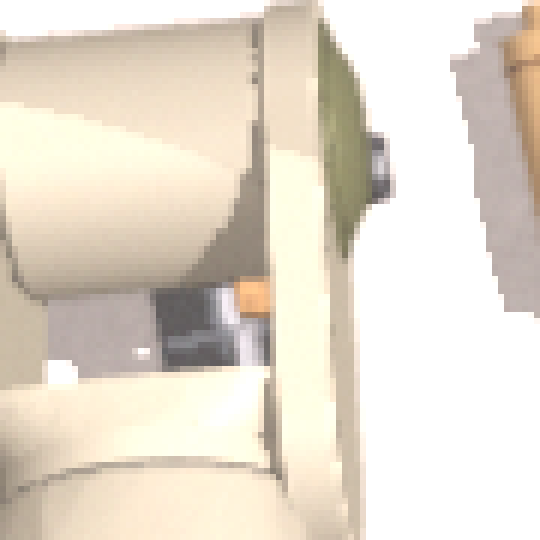

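```bash
sed -e "s/'scene'/'top'/g" -e 's/HOLD,0,(255/HOLD,0,(255/' ov.py > ovt.py
python3 - <<'E'
from ovt import *
sh=over('o5t',(225,205,265,240),16,27)
im=eyes.get_image('top').astype(float)
b=cv2.resize(im[205:240,225:265,::-1],None,fx=16,fy=16,interpolation=cv2.INTER_NEAREST);cv2.imwrite('pics/t5z.png',b)
E
```

```text
shoe pred [5.75189e+02 1.83158e+02 1.68000e-01] z 75.18485539270209 gap 27.231060412060142[ WARN:0@2.675] global loadsave.cpp:1063 imwrite_ Unsupported depth image for selected encoder is fallbacked to CV_8U.
```

View pics/o5t.png

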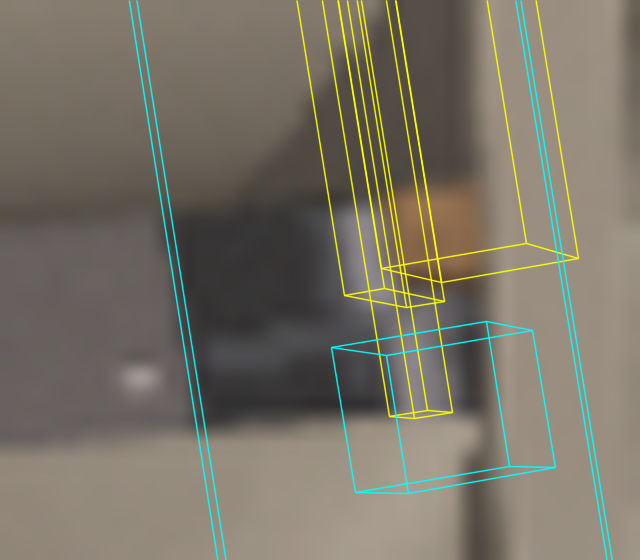

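View pics/t5z.png

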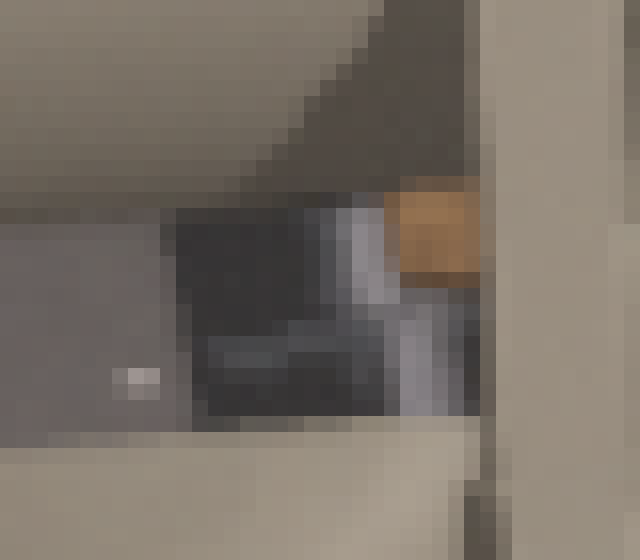

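The cameras disagree by about ±1.7 mm in y, which averages to zero. Both put the shoe slightly towards -x, so I'll shift it 1 mm in x and bias it 1.3 mm away from the front wall. Descending to the mouth.

Request:
servo_tool --series '[{"linear": [0, -0.0013, -0.001], "angular": [0, 0, 0], "hand": 1}, {"linear": [0.008, 0, 0], "angular": [0, 0, 0], "hand": 1}, {"linear": [0.008, 0, 0], "angular": [0, 0, 0], "hand": 1}, {"linear": [0.006, 0, 0], "angular": [0, 0, 0], "hand": 1}, {"linear": [0, 0, 0], "angular": [0, 0, 0], "hand": 1}]'

```text
t: 9.5
ee_pos: [576.8, 173.6, 78.0]
ee_rot: [-0.059, -0.704, -0.059, 0.705]
ft_force: [0.9, 0.3, -2.1]
finger_gap: 27.6
```

Request:
servo_tool --series '[{"linear": [0.003, 0, 0], "angular": [0, 0, 0], "hand": 1}, {"linear": [0.003, 0, 0], "angular": [0, 0, 0], "hand": 1}, {"linear": [0.003, 0, 0], "angular": [0, 0, 0], "hand": 1}, {"linear": [0, 0, 0], "angular": [0, 0, 0], "hand": 1}]'

```text
t: 9.9
ee_pos: [577.2, 173.7, 69.9]
ee_rot: [-0.059, -0.704, -0.059, 0.705]
ft_force: [-0.2, 0.3, -1.4]
finger_gap: 27.8
```

No contact force so far, so the ears are in the mouths. Continuing.

Request:
servo_tool --series '[{"linear": [0.003, 0, 0], "angular": [0, 0, 0], "hand": 1}, {"linear": [0.003, 0, 0], "angular": [0, 0, 0], "hand": 1}, {"linear": [0.003, 0, 0], "angular": [0, 0, 0], "hand": 1}, {"linear": [0, 0, 0], "angular": [0, 0, 0], "hand": 1}]'

```text
t: 10.3
ee_pos: [578.1, 174.0, 62.0]
ee_rot: [0.059, 0.705, 0.059, -0.704]
ft_force: [1.0, 1.8, 4.8]
finger_gap: 27.5
```

Request:
servo_tool --series '[{"linear": [0.003, 0, 0], "angular": [0, 0, 0], "hand": 1}, {"linear": [0.003, 0, 0], "angular": [0, 0, 0], "hand": 1}, {"linear": [0.003, 0, 0], "angular": [0, 0, 0], "hand": 1}, {"linear": [0, 0, 0], "angular": [0, 0, 0], "hand": 1}]'

```text
t: 10.7
ee_pos: [578.5, 174.2, 53.4]
ee_rot: [0.059, 0.706, 0.059, -0.703]
ft_force: [2.0, 3.5, 5.2]
finger_gap: 27.1
```

Request:
servo_tool --series '[{"linear": [0.003, 0, 0], "angular": [0, 0, 0], "hand": 1}, {"linear": [0.003, 0, 0], "angular": [0, 0, 0], "hand": 1}, {"linear": [0.003, 0, 0], "angular": [0, 0, 0], "hand": 1}, {"linear": [0, 0, 0], "angular": [0, 0, 0], "hand": 1}]'

```text
t: 11.1
ee_pos: [578.4, 174.2, 44.1]
ee_rot: [0.059, 0.706, 0.059, -0.704]
ft_force: [1.4, 3.7, 3.8]
finger_gap: 27.4
```

Request:
servo_tool --series '[{"linear": [0.002, 0, 0], "angular": [0, 0, 0], "hand": 1}, {"linear": [0.002, 0, 0], "angular": [0, 0, 0], "hand": 1}, {"linear": [0.002, 0, 0], "angular": [0, 0, 0], "hand": 1}, {"linear": [0, 0, 0], "angular": [0, 0, 0], "hand": 1}]'

```text
t: 11.5
ee_pos: [578.3, 174.2, 38.3]
ee_rot: [0.059, 0.706, 0.059, -0.704]
ft_force: [1.1, 2.4, 5.2]
finger_gap: 27.1
```

Request:
servo_tool --series '[{"linear": [0.0015, 0, 0], "angular": [0, 0, 0], "hand": 1}, {"linear": [0.0015, 0, 0], "angular": [0, 0, 0], "hand": 1}, {"linear": [0.001, 0, 0], "angular": [0, 0, 0], "hand": 1}, {"linear": [0, 0, 0], "angular": [0, 0, 0], "hand": 1}]'

```text
t: 11.9
ee_pos: [578.3, 174.2, 35.0]
ee_rot: [0.059, 0.706, 0.059, -0.703]
ft_force: [-2.0, 2.9, 11.0]
finger_gap: 27.4
```

Request:
servo_tool --series '[{"linear": [0.001, 0, 0], "angular": [0, 0, 0], "hand": 1}, {"linear": [0, 0, 0], "angular": [0, 0, 0], "hand": 1}]'

```text
t: 12.1
ee_pos: [578.3, 174.2, 35.0]
ee_rot: [0.059, 0.706, 0.059, -0.703]
ft_force: [-5.1, 2.7, 19.7]
finger_gap: 27.6
```

It bottomed at TCP z = 35.0, as expected, with about 20 N. Releasing and lifting.

Request:
servo_tool --series '[{"linear": [0, 0, 0], "angular": [0, 0, 0], "hand": 0.5}, {"linear": [0, 0, 0], "angular": [0, 0, 0], "hand": 0}, {"linear": [0, 0, 0], "angular": [0, 0, 0], "hand": 0}, {"linear": [0, 0, 0], "angular": [0, 0, 0], "hand": 0}, {"linear": [0, 0, 0], "angular": [0, 0, 0], "hand": 0}, {"linear": [0, 0, 0], "angular": [0, 0, 0], "hand": 0}]'

```text
t: 12.7
ee_pos: [577.4, 173.7, 32.2]
ee_rot: [-0.059, -0.705, -0.059, 0.705]
ft_force: [0.4, 0.7, 0.1]
finger_gap: 85.5
```

Request:
servo_tool --series '[{"linear": [-0.01, 0, 0], "angular": [0, 0, 0], "hand": 0}, {"linear": [-0.02, 0, 0], "angular": [0, 0, 0], "hand": 0}, {"linear": [-0.025, 0, 0], "angular": [0, 0, 0], "hand": 0}, {"linear": [-0.03, 0, 0], "angular": [0, 0, 0], "hand": 0}, {"linear": [-0.03, 0, 0], "angular": [0, 0, 0], "hand": 0}, {"linear": [-0.01, 0, 0], "angular": [0, 0, 0], "hand": 0}, {"linear": [0, 0.03, 0], "angular": [0, 0, 0], "hand": 0}, {"linear": [0, 0.04, 0], "angular": [0, 0, 0], "hand": 0}, {"linear": [0, 0.04, 0], "angular": [0, 0, 0], "hand": 0}, {"linear": [0, 0.04, 0], "angular": [0, 0, 0], "hand": 0}]'

```text
t: 13.7
ee_pos: [602.3, 24.5, 157.0]
ee_rot: [-0.059, -0.704, -0.059, 0.705]
ft_force: [1.1, 0.9, -0.7]
finger_gap: 85.1
```

Request:
servo_tool --series '[{"linear": [0, 0.04, 0], "angular": [0, 0, 0], "hand": 0}, {"linear": [0, 0.04, 0], "angular": [0, 0, 0], "hand": 0}, {"linear": [0, 0.01, 0], "angular": [0, 0, 0], "hand": 0}, {"linear": [0, 0, 0], "angular": [0, 0, 0], "hand": 0}]'

```text
t: 14.1
ee_pos: [617.4, -64.2, 156.8]
ee_rot: [-0.058, -0.704, -0.059, 0.705]
ft_force: [0.4, 0.2, -0.4]
finger_gap: 85.4
```

```bash
cat > f2.py <<'E'
from fit import *
from mv import HOLD
import sys
def todo(q,z,p0,cams=('top','scene'),tol=20):
    ms={}
    for n in cams:
        u=proj(n,[[p0[0],p0[1],z+30]])[0]
        for o in outline_of(n,q):
            if np.hypot(*(np.array(o['pixel'])-u))<tol: ms[n]=o['mask'].astype(float);print(n,q,o['confidence'],o['mask'].sum());break
    for mm in [{n:m} for n,m in ms.items()]+([ms] if len(ms)>1 else []):
        p,f=fit(q,mm,p0,z); c,s=np.cos(HOLD[2]),np.sin(HOLD[2]); d=p[:2]-HOLD[:2]
        print(q,list(mm),p.round(3),round(f,3),'in holder',(c*d[0]+s*d[1]).round(1),(-s*d[0]+c*d[1]).round(1),(p[2]-HOLD[2]).round(3))
E
python3 - <<'E'
from f2 import *
print(sensors.sense()['ee_pos'],sensors.sense()['ft_force'],sensors.sense()['t'])
ims=eyes.get_image('scene'); imt=eyes.get_image('top')
crop('s',ims,280,120,480,270,4,'s6'); crop('s',imt,190,120,390,270,4,'t6')
todo('shoe',8,[574.4,183.3,.168]); todo('blank',0,[605,35.6,.204])
E
```

```text
[617.37619351 -64.2253188  156.77149369] [ 0.36426758  0.22131374 -0.42436753] 14.1
top shoe 0.7 451
scene shoe 0.65 378
shoe ['top'] [5.73496e+02 1.83791e+02 1.94000e-01] 0.198 in holder -0.8 0.6 0.026
shoe ['scene'] [5.69292e+02 1.82985e+02 1.52000e-01] 0.22 in holder -5.1 0.5 -0.016
shoe ['top', 'scene'] [5.72713e+02 1.83466e+02 1.66000e-01] 0.44 in holder -1.6 0.4 -0.002
top blank 0.73 845
scene blank 0.81 610
blank ['top'] [6.08341e+02 3.63680e+01 1.38000e-01] 0.221 in holder 8.9 -150.5 -0.03
blank ['scene'] [6.05635e+02 3.55190e+01 2.19000e-01] 0.057 in holder 6.1 -150.9 0.051
blank ['top', 'scene'] [6.06478e+02 3.54170e+01 2.03000e-01] 0.296 in holder 6.9 -151.2 0.035
```

View pics/s6.png

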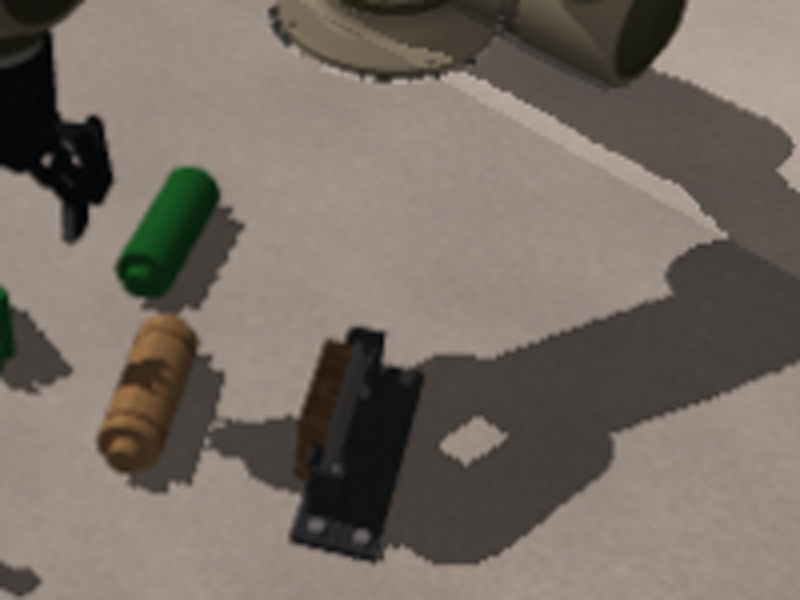

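View pics/t6.png

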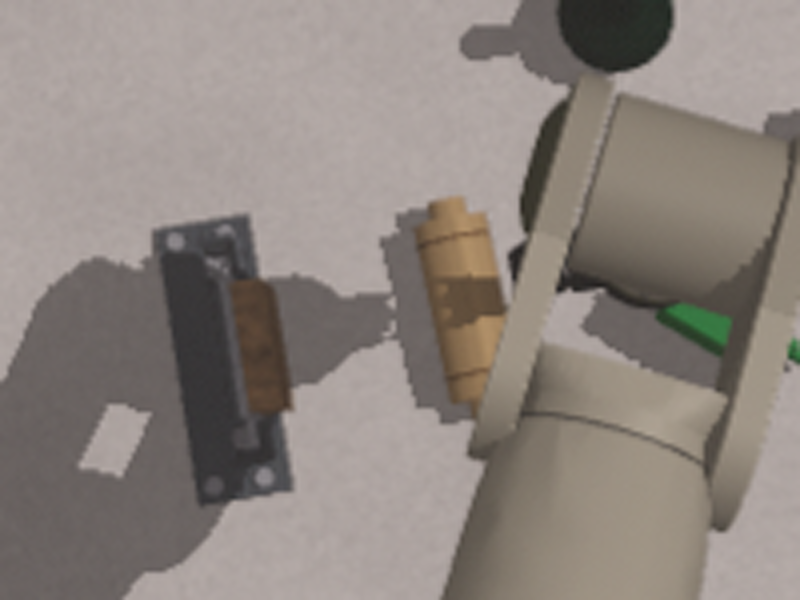

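The shoe is seated, and both views show the cork towards the blank. The blank lies about 100 mm short. I'll push it with both fingers spread along its axis and tilted so the tips touch below its centre. First I need to check clearance to the green shoe look-alike.

Run:
```python
from f2 import *
p0=[590,-130,0]
ms={}
for n,px in(('scene',(272,195)),('top',(370,200))):
    for o in outline_of(n,'shoe'):
        if np.hypot(*(np.array(o['pixel'])-px))<18: ms[n]=o['mask'].astype(float);print(n,o['mask'].sum())
g=unproj('scene',[(272,195)],35)[0];print(g)
ms={'scene':ms['scene']}
for a in(0,.8,1.6,2.4,3.2,4,4.8,5.6):
    p,f=fit('shoe',ms,[g[0],g[1],a]);print(p.round(2),round(f,3))
from mv import *
for y in(-195,-205): 
    P,M_=tgt(HOLD,(6.5,y,70)); print(P.round(1)); delta(P,M_)
```

```text
scene 423
top 137
[ 590.25488812 -135.55102966   35.        ]
[ 582.74 -128.65    1.02] 0.164
[ 582.51 -128.85    1.03] 0.164
[ 583.06 -128.09    1.04] 0.165
[ 600.97 -138.58    4.15] 0.099
[ 601.08 -138.51    4.15] 0.099
[ 600.68 -138.77    4.15] 0.1
[ 601.19 -137.96    4.16] 0.1
[ 600.96 -138.61    4.15] 0.099
[613.4  -7.9  70. ]
t 14.5 pos [617.5 -62.  157.4] F [-0.5 -0.9  0.1] gap 85.5 j [-0.29  0.56  1.21  0.    1.37  1.11]
d world [ -4.   54.2 -87.4] d tool now [ 87.4 -54.1  -5.1] d in target axes [87.4 54.1  5.1] rotvec [-3.141  0.    -0.   ]
[615.1 -17.7  70. ]
t 14.5 pos [617.5 -62.  157.4] F [-0.5 -0.9  0.1] gap 85.5 j [-0.29  0.56  1.21  0.    1.37  1.11]
d world [ -2.4  44.3 -87.4] d tool now [ 87.4 -44.1  -5.1] d in target axes [87.4 44.1  5.1] rotvec [-3.141  0.    -0.   ]
```

Request:
servo_tool --series '[{"linear": [0, -0.015, -0.001], "angular": [0, 0, 0], "hand": 0.25}, {"linear": [0, -0.02, -0.002], "angular": [0, 0, 0], "hand": 0.25}, {"linear": [0, -0.019, -0.002], "angular": [0, 0, 0], "hand": 0.25}, {"linear": [0, 0, 0], "angular": [-0.11, 0, 0], "hand": 0.25}, {"linear": [0, 0, 0], "angular": [-0.13, 0, 0], "hand": 0.25}, {"linear": [0, 0, 0], "angular": [-0.13, 0, 0], "hand": 0.25}, {"linear": [0, 0, 0], "angular": [-0.13, 0, 0], "hand": 0.25}, {"linear": [0, 0, 0], "angular": [-0.13, 0, 0], "hand": 0.25}, {"linear": [0, 0, 0], "angular": [-0.13, 0, 0], "hand": 0.25}, {"linear": [0, 0, 0], "angular": [-0.13, 0, 0], "hand": 0.25}]'

```text
t: 15.5
ee_pos: [613.2, -7.6, 157.4]
ee_rot: [0.359, 0.609, 0.359, -0.609]
ft_force: [-0.9, 0.7, -0.2]
finger_gap: 64.1
```

Request:
servo_tool --series '[{"linear": [0, 0, 0], "angular": [-0.13, 0, 0], "hand": 0.25}, {"linear": [0, 0, 0], "angular": [-0.13, 0, 0], "hand": 0.25}, {"linear": [0, 0, 0], "angular": [-0.13, 0, 0], "hand": 0.25}, {"linear": [0, 0, 0], "angular": [-0.13, 0, 0], "hand": 0.25}, {"linear": [0, 0, 0], "angular": [-0.13, 0, 0], "hand": 0.25}, {"linear": [0, 0, 0], "angular": [-0.031, 0, 0], "hand": 0.25}, {"linear": [0, 0, 0], "angular": [0, 0.1, 0], "hand": 0.25}, {"linear": [0, 0, 0], "angular": [0, 0.1, 0], "hand": 0.25}, {"linear": [0, 0, 0], "angular": [0, 0.05, 0], "hand": 0.25}, {"linear": [0, 0, 0], "angular": [0, 0, 0], "hand": 0.25}]'

```text
t: 16.5
ee_pos: [613.3, -8.9, 156.9]
ee_rot: [0.468, 0.51, 0.603, -0.396]
ft_force: [0.1, 0.5, 0.7]
finger_gap: 64.1
```

```bash
cat > mv2.py <<'E'
from mv import *
def hf():
    s=sensors.sense(); q=s['ee_rot']; Rm=R.from_quat([*q[1:],q[0]]).as_matrix()
    a=HOLD[2]; H=np.array([[np.cos(a),-np.sin(a),0],[np.sin(a),np.cos(a),0],[0,0,1]])
    p=H.T@(s['ee_pos']-[HOLD[0],HOLD[1],0]); A=H.T@Rm
    print('t',round(s['t'],2),'TCP in holder',p.round(1),'axes\n',A.round(3),'\nF holder',(H.T@s['ft_force']).round(1),'gap',round(s['finger_gap'],1),'j',s['joint_positions'].round(2))
    return p,A
E
python3 - <<'E'
from mv2 import *
p,A=hf(); T=np.array([6.5,-195,5]); print('to start, tool axes',(A.T@(T-p)).round(1))
im=eyes.get_image('scene'); crop('s',im,250,100,450,250,4,'s7');im=eyes.get_image('top'); crop('s',im,230,120,430,270,4,'t7')
E
```

```text
t 16.5 TCP in holder [   6.2 -196.   156.9] axes
 [[-0.001  1.    -0.001]
 [ 0.248 -0.001 -0.969]
 [-0.969 -0.001 -0.248]] 
F holder [0.1 0.5 0.7] gap 64.1 j [-0.3   0.58  1.2   0.22  1.48 -0.5 ]
to start, tool axes [147.4   0.4  36.7]
```

View pics/s7.png

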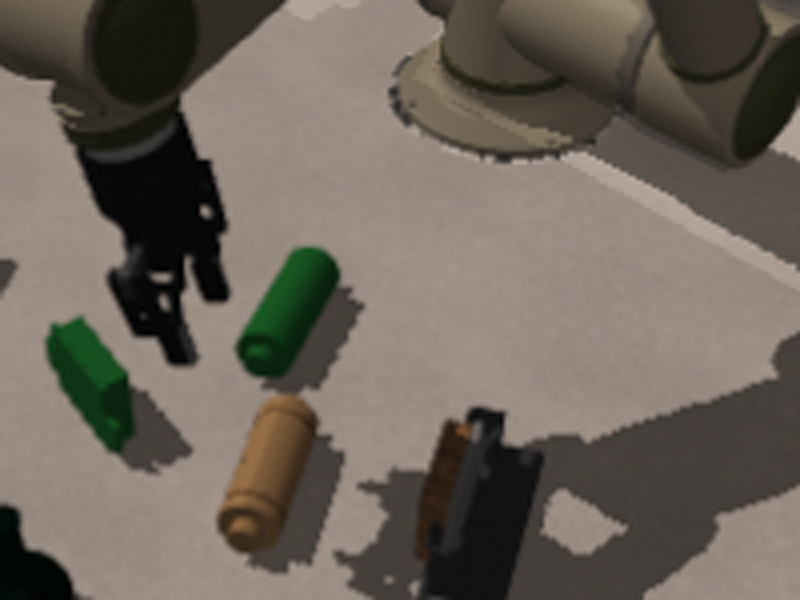

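View pics/t7.png

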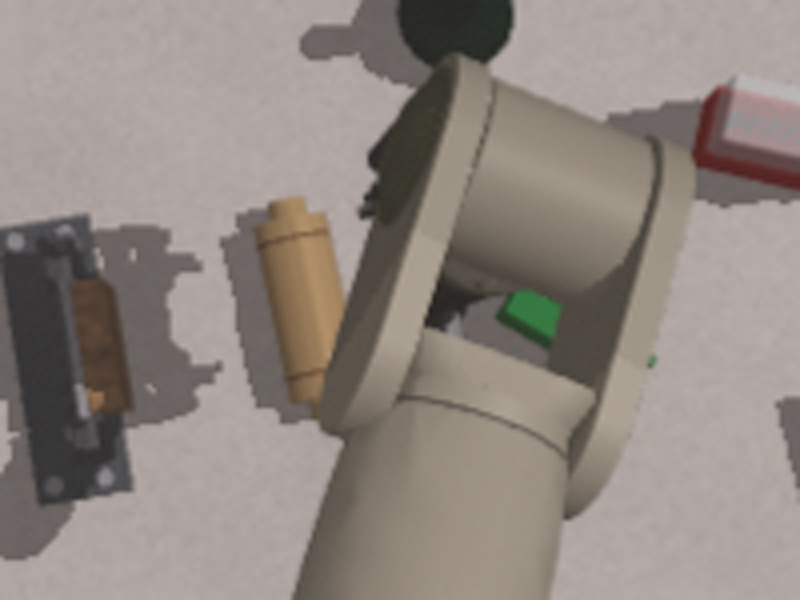

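Both fingers are spread along the blank's axis, behind it and clear of the green shoe. Descending vertically.

Request:
servo_tool --series '[{"linear": [0.016, 0, 0.004], "angular": [0, 0, 0], "hand": 0.25}, {"linear": [0.016, 0, 0.004], "angular": [0, 0, 0], "hand": 0.25}, {"linear": [0.016, 0, 0.004], "angular": [0, 0, 0], "hand": 0.25}, {"linear": [0.016, 0, 0.004], "angular": [0, 0, 0], "hand": 0.25}, {"linear": [0.016, 0, 0.004], "angular": [0, 0, 0], "hand": 0.25}, {"linear": [0.016, 0, 0.004], "angular": [0, 0, 0], "hand": 0.25}, {"linear": [0.016, 0, 0.004], "angular": [0, 0, 0], "hand": 0.25}, {"linear": [0.01, 0, 0.0025], "angular": [0, 0, 0], "hand": 0.25}, {"linear": [0, 0, 0], "angular": [0, 0, 0], "hand": 0.25}]'

```text
t: 17.5
ee_pos: [612.7, -7.3, 30.6]
ee_rot: [0.468, 0.509, 0.604, -0.396]
ft_force: [-0.6, -0.2, 0.6]
finger_gap: 64.0
```

Run:
```python
from mv2 import *
p,A=hf(); T=np.array([6.5,-195,4]); print('to start, tool axes',(A.T@(T-p)).round(1))
im=eyes.get_image('scene'); crop('s',im,250,110,410,230,5,'s8')
```

```text
t 17.5 TCP in holder [   5.9 -194.3   30.6] axes
 [[-0.002  1.     0.001]
 [ 0.248  0.001 -0.969]
 [-0.969 -0.002 -0.248]] 
F holder [-0.6 -0.1  0.6] gap 64.0 j [-0.3   0.72  1.33  0.24  1.21 -0.57]
to start, tool axes [25.6  0.7  7.2]
```

View pics/s8.png

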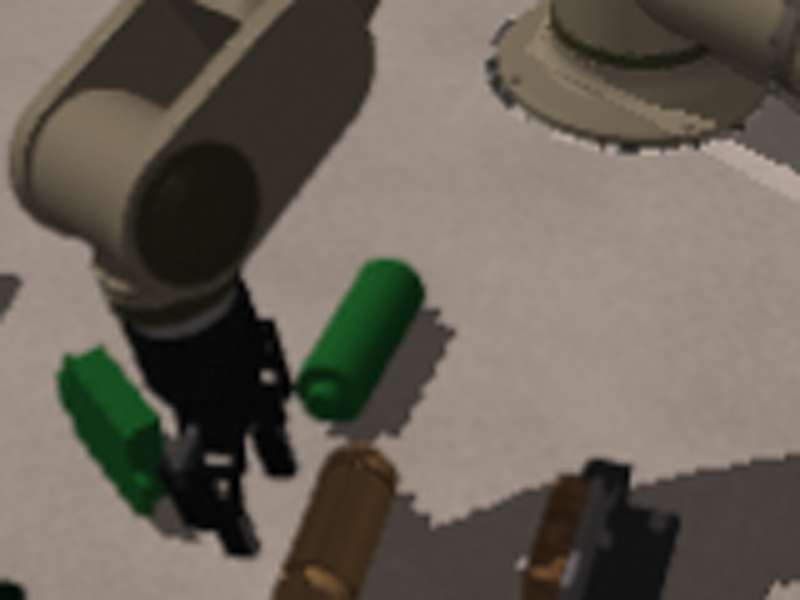

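Request:
servo_tool --series '[{"linear": [0.008, 0, 0.0015], "angular": [0, 0, 0], "hand": 0.25}, {"linear": [0.008, 0, 0.0015], "angular": [0, 0, 0], "hand": 0.25}, {"linear": [0.008, 0, 0.0015], "angular": [0, 0, 0], "hand": 0.25}, {"linear": [0.002, 0, 0], "angular": [0, 0, 0], "hand": 0.25}, {"linear": [0, 0, 0], "angular": [0, 0, 0], "hand": 0.25}]'

```text
t: 18.05
ee_pos: [612.8, -6.1, 4.8]
ee_rot: [0.468, 0.51, 0.604, -0.396]
ft_force: [0.2, 0.2, -0.3]
finger_gap: 64.0
```

Run:
```python
from mv2 import *
p,A=hf(); print('10mm along hy',(A.T@np.array([0,10,0])).round(2))
im=eyes.get_image('scene'); crop('s',im,250,110,410,230,5,'s9')
```

```text
t 18.05 TCP in holder [   6.2 -193.1    4.8] axes
 [[-0.001  1.    -0.   ]
 [ 0.248 -0.    -0.969]
 [-0.969 -0.001 -0.248]] 
F holder [ 0.2  0.2 -0.3] gap 64.0 j [-0.3   0.75  1.35  0.24  1.16 -0.58]
10mm along hy [ 2.48 -0.   -9.69]
```

View pics/s9.png

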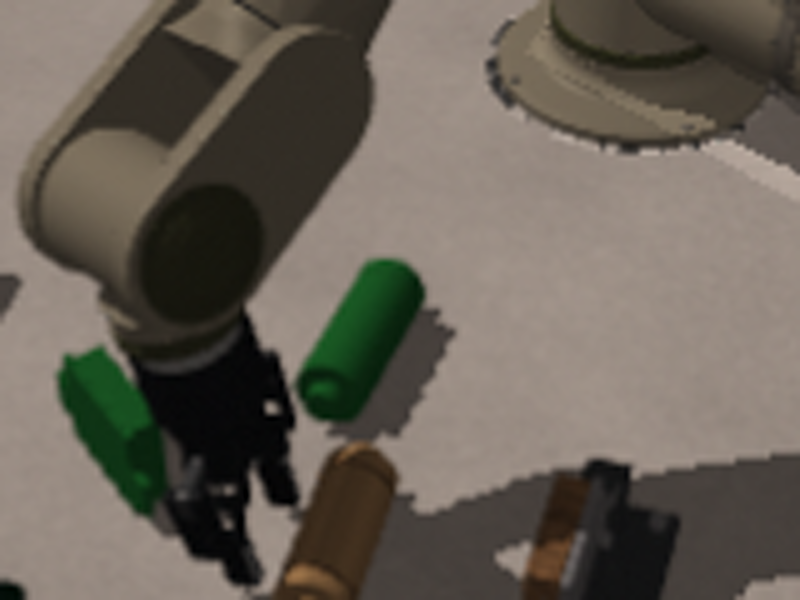

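The fingers are low behind the blank with no contact. Pushing towards the holder at 5 mm per row.

Request:
servo_tool --series '[{"linear": [0.0006, 0, -0.0024], "angular": [0, 0, 0], "hand": 0.25}, {"linear": [0.0012, 0, -0.0048], "angular": [0, 0, 0], "hand": 0.25}, {"linear": [0.0012, 0, -0.0048], "angular": [0, 0, 0], "hand": 0.25}, {"linear": [0.0012, 0, -0.0048], "angular": [0, 0, 0], "hand": 0.25}, {"linear": [0.0012, 0, -0.0048], "angular": [0, 0, 0], "hand": 0.25}, {"linear": [0.0012, 0, -0.0048], "angular": [0, 0, 0], "hand": 0.25}, {"linear": [0.0012, 0, -0.0048], "angular": [0, 0, 0], "hand": 0.25}, {"linear": [0.0006, 0, -0.0024], "angular": [0, 0, 0], "hand": 0.25}, {"linear": [0, 0, 0], "angular": [0, 0, 0], "hand": 0.25}]'

```text
t: 19.0
ee_pos: [607.1, 28.4, 5.4]
ee_rot: [0.469, 0.509, 0.603, -0.396]
ft_force: [0.2, -0.4, 0.7]
finger_gap: 64.1
```

Run:
```python
from f2 import *
from mv2 import hf
p,A=hf()
im=eyes.get_image('scene'); crop('s',im,270,130,430,250,5,'s10')
todo('blank',0,[600,55,.19],('scene',),25)
```

```text
t 19.0 TCP in holder [   6.3 -158.2    5.4] axes
 [[-0.     1.     0.   ]
 [ 0.247  0.    -0.969]
 [-0.969 -0.    -0.247]] 
F holder [ 0.1 -0.4  0.7] gap 64.1 j [-0.25  0.74  1.38  0.25  1.13 -0.54]
scene blank 0.87 628
blank ['scene'] [6.00458e+02 6.53550e+01 1.91000e-01] 0.052 in holder 6.0 -120.6 0.023
```

View pics/s10.png

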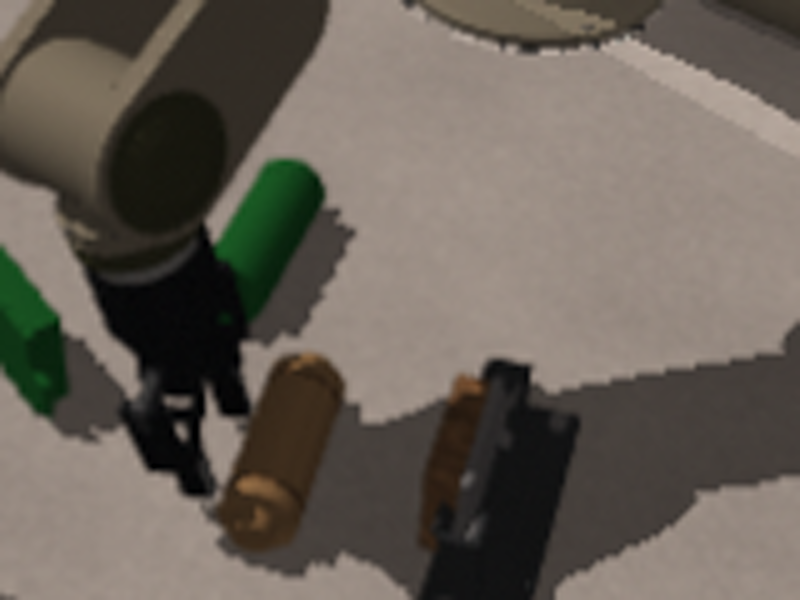

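The blank rolls freely and is now at y = -120.6 in the holder frame. Continuing.

Request:
servo_tool --series '[{"linear": [0.0006, 0, -0.0024], "angular": [0, 0, 0], "hand": 0.25}, {"linear": [0.0012, 0, -0.0048], "angular": [0, 0, 0], "hand": 0.25}, {"linear": [0.0012, 0, -0.0048], "angular": [0, 0, 0], "hand": 0.25}, {"linear": [0.0012, 0, -0.0048], "angular": [0, 0, 0], "hand": 0.25}, {"linear": [0.0012, 0, -0.0048], "angular": [0, 0, 0], "hand": 0.25}, {"linear": [0.0012, 0, -0.0048], "angular": [0, 0, 0], "hand": 0.25}, {"linear": [0.0012, 0, -0.0048], "angular": [0, 0, 0], "hand": 0.25}, {"linear": [0.0012, 0, -0.0048], "angular": [0, 0, 0], "hand": 0.25}, {"linear": [0.0012, 0, -0.0048], "angular": [0, 0, 0], "hand": 0.25}, {"linear": [0.0012, 0, -0.0048], "angular": [0, 0, 0], "hand": 0.25}]'

```text
t: 20.1
ee_pos: [599.2, 74.7, 5.7]
ee_rot: [0.469, 0.51, 0.603, -0.396]
ft_force: [0.8, 0.1, 0.5]
finger_gap: 64.0
```

Request:
servo_tool --series '[{"linear": [0.0008, 0, -0.0029], "angular": [0, 0, 0], "hand": 0.25}, {"linear": [0.0008, 0, -0.0029], "angular": [0, 0, 0], "hand": 0.25}, {"linear": [0.0005, 0, -0.0019], "angular": [0, 0, 0], "hand": 0.25}, {"linear": [0, 0, 0], "angular": [0, 0, 0], "hand": 0.25}, {"linear": [0, 0, 0], "angular": [0, 0, 0], "hand": 0.25}]'

```text
t: 20.6
ee_pos: [598.0, 82.1, 5.5]
ee_rot: [0.469, 0.51, 0.603, -0.396]
ft_force: [-0.3, 0.1, 1.3]
finger_gap: 64.1
```

Run:
```python
from f2 import *
from mv2 import hf
p,A=hf()
im=eyes.get_image('scene'); crop('s',im,290,130,450,250,5,'s11')
im=eyes.get_image('top'); crop('s',im,210,130,370,250,5,'t11')
todo('blank',0,[592,117,.19],('scene','top'),25)
```

```text
t 20.6 TCP in holder [   6.4 -103.7    5.5] axes
 [[ 0.     1.    -0.   ]
 [ 0.247 -0.    -0.969]
 [-0.969  0.    -0.247]] 
F holder [-0.3  0.2  1.3] gap 64.1 j [-0.16  0.73  1.41  0.27  1.1  -0.46]
scene blank 0.75 658
top blank 0.69 539
blank ['scene'] [5.89849e+02 1.18052e+02 1.71000e-01] 0.058 in holder 4.3 -66.9 0.003
blank ['top'] [5.99041e+02 1.27895e+02 1.00000e-03] 0.742 in holder 15.0 -58.7 -0.167
blank ['scene', 'top'] [5.92087e+02 1.18467e+02 1.72000e-01] 0.838 in holder 6.6 -66.9 0.004
```

View pics/s11.png

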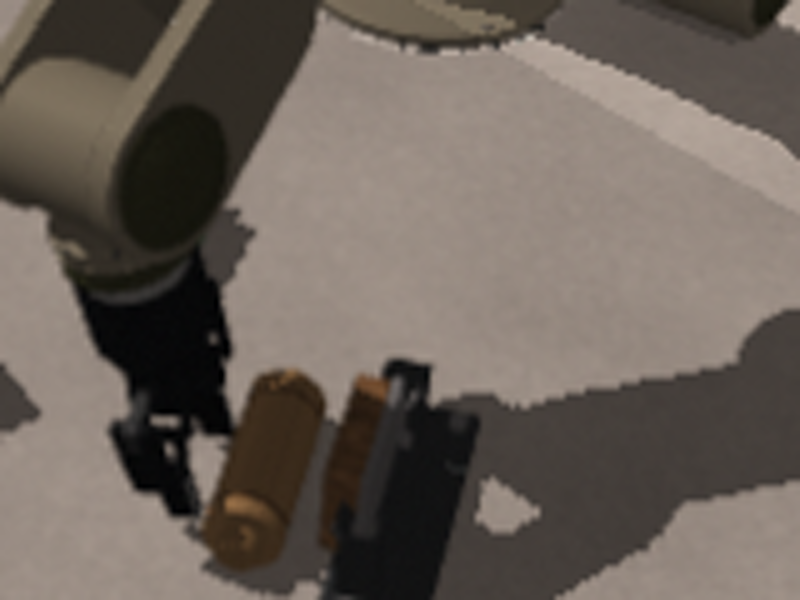

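The blank is parallel and about 17 mm away. Doing the last part slowly.

Request:
servo_tool --series '[{"linear": [0.0003, 0, -0.001], "angular": [0, 0, 0], "hand": 0.25}, {"linear": [0.0005, 0, -0.0019], "angular": [0, 0, 0], "hand": 0.25}, {"linear": [0.0005, 0, -0.0019], "angular": [0, 0, 0], "hand": 0.25}, {"linear": [0.0005, 0, -0.0019], "angular": [0, 0, 0], "hand": 0.25}, {"linear": [0.0005, 0, -0.0019], "angular": [0, 0, 0], "hand": 0.25}, {"linear": [0.0005, 0, -0.0019], "angular": [0, 0, 0], "hand": 0.25}, {"linear": [0.0003, 0, -0.001], "angular": [0, 0, 0], "hand": 0.25}, {"linear": [0.0003, 0, -0.001], "angular": [0, 0, 0], "hand": 0.25}, {"linear": [0, 0, 0], "angular": [0, 0, 0], "hand": 0.25}]'

```text
t: 21.7
ee_pos: [595.8, 95.1, 5.3]
ee_rot: [0.469, 0.51, 0.603, -0.396]
ft_force: [-0.3, 0.4, 0.6]
finger_gap: 64.5
```

Request:
servo_tool --series '[{"linear": [0.0003, 0, -0.001], "angular": [0, 0, 0], "hand": 0.25}, {"linear": [0.0003, 0, -0.001], "angular": [0, 0, 0], "hand": 0.25}, {"linear": [0, 0, 0], "angular": [0, 0, 0], "hand": 0.25}]'

```text
t: 22.0
ee_pos: [595.4, 97.1, 5.3]
ee_rot: [0.469, 0.51, 0.603, -0.396]
ft_force: [0.1, -0.6, -0.6]
finger_gap: 63.8
```

Run:
```python
from f2 import *
from mv2 import hf
p,A=hf()
im=eyes.get_image('scene'); crop('s',im,290,130,450,250,5,'s12')
todo('blank',0,[582,134,.17],('scene',),25)
```

```text
t 22.0 TCP in holder [  6.3 -88.5   5.3] axes
 [[-0.     1.     0.   ]
 [ 0.247  0.    -0.969]
 [-0.969 -0.    -0.247]] 
F holder [ 0.  -0.6 -0.6] gap 63.8 j [-0.14  0.73  1.42  0.27  1.09 -0.44]
scene blank 0.73 654
blank ['scene'] [5.87837e+02 1.29600e+02 1.97000e-01] 0.061 in holder 4.3 -55.2 0.029
```

View pics/s12.png

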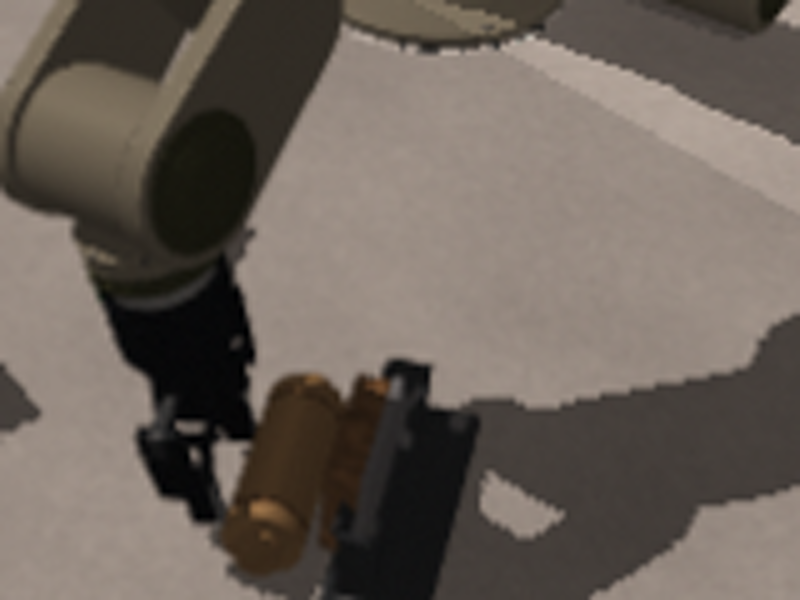

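The gap is down to a few mm with no contact force. Continuing until it touches.

Request:
servo_tool --series '[{"linear": [0.0003, 0, -0.001], "angular": [0, 0, 0], "hand": 0.25}, {"linear": [0.0003, 0, -0.001], "angular": [0, 0, 0], "hand": 0.25}, {"linear": [0, 0, 0], "angular": [0, 0, 0], "hand": 0.25}]'

```text
t: 22.4
ee_pos: [595.0, 99.2, 5.2]
ee_rot: [0.469, 0.51, 0.603, -0.396]
ft_force: [-0.3, 0.6, 0.1]
finger_gap: 64.2
```

Request:
servo_tool --series '[{"linear": [0.0002, 0, -0.001], "angular": [0, 0, 0], "hand": 0.25}, {"linear": [0, 0, 0], "angular": [0, 0, 0], "hand": 0.25}]'

```text
t: 22.6
ee_pos: [594.9, 100.2, 5.2]
ee_rot: [0.469, 0.51, 0.603, -0.396]
ft_force: [-0.1, 0.6, 0.2]
finger_gap: 64.3
```

Request:
servo_tool --series '[{"linear": [0.0002, 0, -0.001], "angular": [0, 0, 0], "hand": 0.25}, {"linear": [0, 0, 0], "angular": [0, 0, 0], "hand": 0.25}]'

```text
t: 22.8
ee_pos: [594.8, 101.2, 5.3]
ee_rot: [0.469, 0.51, 0.603, -0.396]
ft_force: [1.4, -1.3, -0.4]
finger_gap: 64.1
```

Run:
```python
from f2 import *
from mv2 import hf
p,A=hf()
im=eyes.get_image('scene'); crop('s',im,290,130,450,250,5,'s13')
todo('blank',0,[582,134,.17],('scene',),25)
```

```text
t 22.8 TCP in holder [  6.3 -84.4   5.3] axes
 [[ 0.     1.     0.   ]
 [ 0.247  0.    -0.969]
 [-0.969  0.    -0.247]] 
F holder [ 1.2 -1.6 -0.4] gap 64.1 j [-0.13  0.73  1.42  0.27  1.09 -0.44]
scene blank 0.85 592
blank ['scene'] [5.87670e+02 1.31711e+02 2.19000e-01] 0.092 in holder 4.5 -53.1 0.051
```

View pics/s13.png

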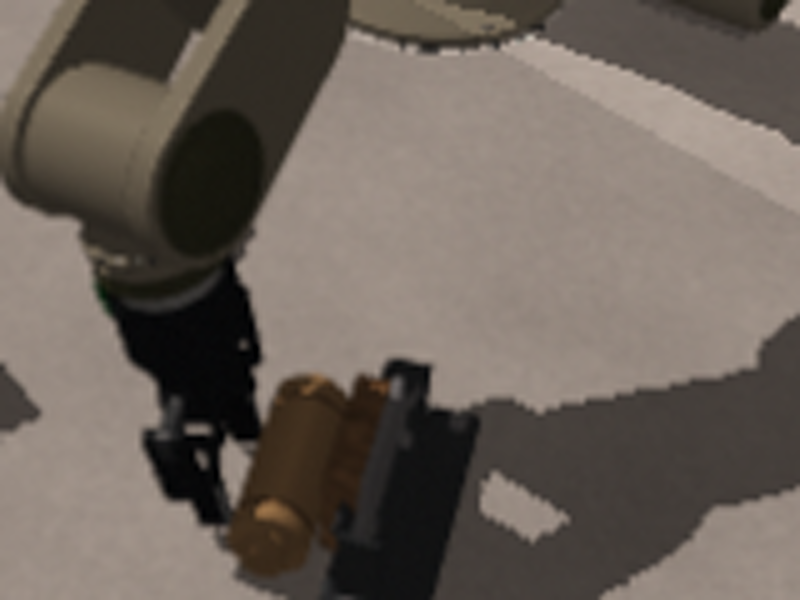

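Request:
servo_tool --series '[{"linear": [0.0002, 0, -0.001], "angular": [0, 0, 0], "hand": 0.25}, {"linear": [0, 0, 0], "angular": [0, 0, 0], "hand": 0.25}]'

```text
t: 23.1
ee_pos: [594.6, 102.1, 5.3]
ee_rot: [0.469, 0.51, 0.603, -0.396]
ft_force: [0.0, -1.4, 0.2]
finger_gap: 64.0
```

Request:
servo_tool --series '[{"linear": [0.0002, 0, -0.0005], "angular": [0, 0, 0], "hand": 0.25}, {"linear": [0, 0, 0], "angular": [0, 0, 0], "hand": 0.25}]'

```text
t: 23.3
ee_pos: [594.5, 102.7, 5.2]
ee_rot: [0.469, 0.51, 0.603, -0.396]
ft_force: [0.3, -0.3, -0.3]
finger_gap: 64.0
```

Request:
servo_tool --series '[{"linear": [0.0002, 0, -0.001], "angular": [0, 0, 0], "hand": 0.25}, {"linear": [0, 0, 0], "angular": [0, 0, 0], "hand": 0.25}]'

```text
t: 23.5
ee_pos: [594.3, 103.6, 5.3]
ee_rot: [0.469, 0.51, 0.603, -0.396]
ft_force: [-0.3, 0.0, -0.5]
finger_gap: 64.1
```

Run:
```python
from f2 import *
from mv2 import hf
p,A=hf()
im=eyes.get_image('scene'); crop('s',im,310,170,390,230,9,'s14')
todo('blank',0,[582,134,.17],('scene',),25)
```

```text
t 23.5 TCP in holder [  6.3 -81.9   5.3] axes
 [[-0.     1.     0.   ]
 [ 0.247  0.    -0.969]
 [-0.969  0.    -0.247]] 
F holder [-0.2  0.1 -0.5] gap 64.1 j [-0.13  0.73  1.42  0.27  1.09 -0.43]
scene blank 0.65 574
blank ['scene'] [5.88574e+02 1.33463e+02 2.23000e-01] 0.135 in holder 5.6 -51.5 0.055
```

View pics/s14.png

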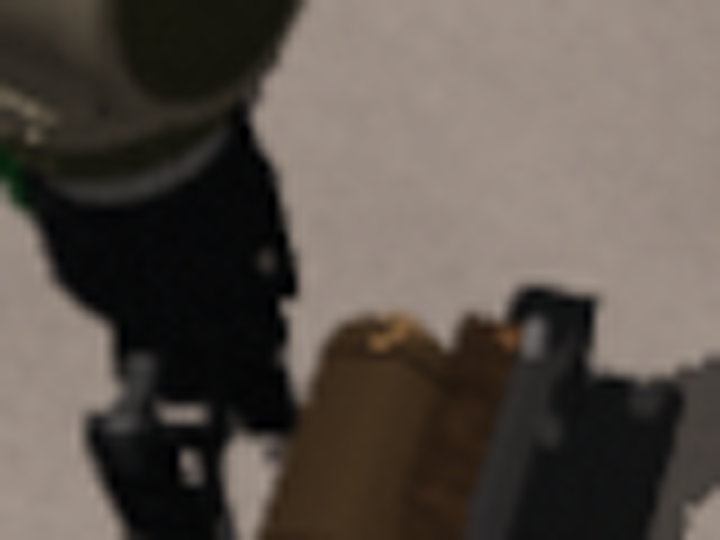

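Request:
servo_tool --series '[{"linear": [0.0002, 0, -0.001], "angular": [0, 0, 0], "hand": 0.25}, {"linear": [0, 0, 0], "angular": [0, 0, 0], "hand": 0.25}, {"linear": [0, 0, 0], "angular": [0, 0, 0], "hand": 0.25}]'

```text
t: 23.9
ee_pos: [594.2, 104.6, 5.4]
ee_rot: [0.469, 0.51, 0.603, -0.396]
ft_force: [0.4, 0.1, 0.4]
finger_gap: 63.7
```

Request:
servo_tool --series '[{"linear": [0.0002, 0, -0.001], "angular": [0, 0, 0], "hand": 0.25}, {"linear": [0, 0, 0], "angular": [0, 0, 0], "hand": 0.25}, {"linear": [0, 0, 0], "angular": [0, 0, 0], "hand": 0.25}]'

```text
t: 24.2
ee_pos: [594.1, 104.9, 5.4]
ee_rot: [0.469, 0.509, 0.603, -0.396]
ft_force: [-0.4, -5.2, -1.2]
finger_gap: 64.4
```

Firm contact at about 5 N, so the blank is against the cork. Backing off and taking the fingers away.

Request:
servo_tool --series '[{"linear": [-0.0003, 0, 0.001], "angular": [0, 0, 0], "hand": 0.25}, {"linear": [-0.0006, 0, 0.0024], "angular": [0, 0, 0], "hand": 0.25}, {"linear": [-0.0012, 0, 0.0048], "angular": [0, 0, 0], "hand": 0.25}, {"linear": [-0.0025, 0, 0.0097], "angular": [0, 0, 0], "hand": 0.25}, {"linear": [-0.0037, 0, 0.0145], "angular": [0, 0, 0], "hand": 0.25}, {"linear": [-0.0037, 0, 0.0145], "angular": [0, 0, 0], "hand": 0.25}, {"linear": [-0.015, 0, 0], "angular": [0, 0, 0], "hand": 0.25}, {"linear": [-0.03, 0, 0], "angular": [0, 0, 0], "hand": 0.25}, {"linear": [-0.04, 0, 0], "angular": [0, 0, 0], "hand": 0.25}, {"linear": [-0.04, 0, 0], "angular": [0, 0, 0], "hand": 0.25}]'

```text
t: 25.2
ee_pos: [607.2, 25.7, 127.8]
ee_rot: [0.468, 0.51, 0.603, -0.396]
ft_force: [0.9, -1.4, 0.9]
finger_gap: 64.3
```

Request:
servo_tool --series '[{"linear": [-0.03, 0, 0], "angular": [0, 0, 0], "hand": 0.25}, {"linear": [0, 0, 0.03], "angular": [0, 0, 0], "hand": 0.25}, {"linear": [0, 0, 0.03], "angular": [0, 0, 0], "hand": 0.25}, {"linear": [0, 0, 0], "angular": [0, 0, 0], "hand": 0.25}]'

```text
t: 25.6
ee_pos: [618.4, -41.6, 139.7]
ee_rot: [0.468, 0.511, 0.602, -0.397]
ft_force: [0.5, 0.6, -0.2]
finger_gap: 63.8
```

Run:
```python
from f2 import *
from mv2 import hf
p,A=hf()
ims=eyes.get_image('scene'); imt=eyes.get_image('top'); crop('s',ims,280,130,440,250,5,'s15');crop('s',imt,210,130,370,250,5,'t15')
cv2.imwrite('pics/full15.png',imt[:,:,::-1])
todo('blank',0,[582,134,.17],('scene','top'),25)
todo('shoe',8,[574.4,183.3,.168],('scene','top'),25)
```

```text
t 25.6 TCP in holder [   5.7 -229.   139.7] axes
 [[-0.     1.    -0.004]
 [ 0.247 -0.004 -0.969]
 [-0.969 -0.001 -0.247]] 
F holder [ 0.6  0.5 -0.2] gap 63.8 j [-0.35  0.61  1.19  0.22  1.47 -0.55]
scene blank 0.6 588
top blank 0.82 1027
blank ['scene'] [5.89538e+02 1.34567e+02 2.02000e-01] 0.121 in holder 6.8 -50.6 0.034
blank ['top'] [5.85979e+02 1.34028e+02 1.63000e-01] 0.092 in holder 3.2 -50.5 -0.005
blank ['scene', 'top'] [5.87881e+02 1.34250e+02 1.90000e-01] 0.236 in holder 5.1 -50.6 0.022
scene shoe 0.73 314
top shoe 0.77 433
shoe ['scene'] [5.74899e+02 1.83779e+02 2.00000e-01] 0.374 in holder 0.6 0.4 0.032
shoe ['top'] [5.73588e+02 1.83280e+02 1.96000e-01] 0.233 in holder -0.8 0.1 0.028
shoe ['scene', 'top'] [5.73470e+02 1.83342e+02 1.96000e-01] 0.611 in holder -0.9 0.2 0.028
```

View pics/s15.png

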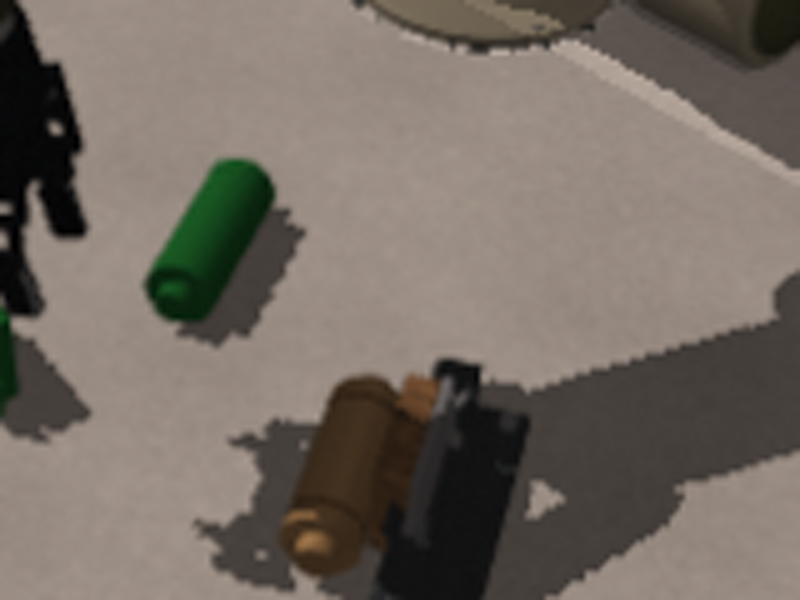

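View pics/t15.png

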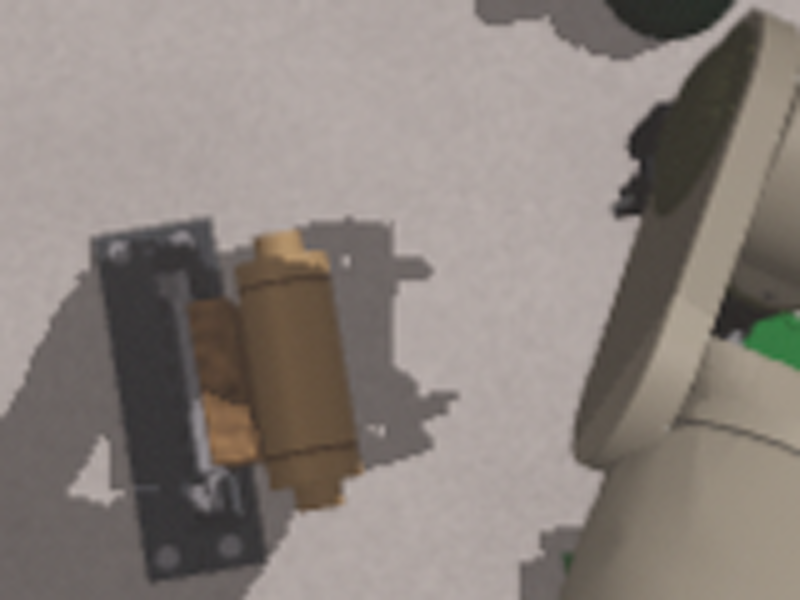

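View pics/full15.png

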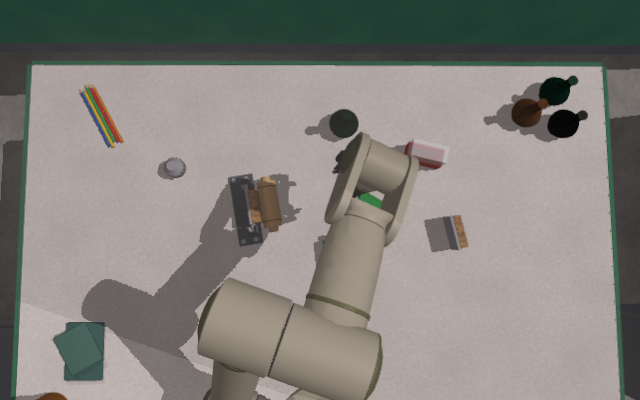

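Run:
```python
from plant import robot
print(robot.finish_job())
```

```text
the job is handed in; nothing more can be done
None
```

The eared shoe is in the holder with its cork towards the blank, and the blank lies flush against the cork. I handed the job in at about 26 s; no verdict is reported.

- **Shoe:** I pressed it past the clips until it stopped at a tool height of 35.0 mm, which puts its lower edge on the 8 mm base. The press reached about 20 N. Afterwards the camera fits put it within about 1 mm of the seat.
- **Blank:** I rolled it with both fingers spread along its axis and tilted so they touched below its middle. I stopped when the contact force rose to about 5 N. After I withdrew the fingers, both cameras put its axis 50.5 mm in front of the slot plane.
- **Other things:** In the last top picture the plain shoe, vase, chuck and drill box looked unmoved. The gripper was clear of everything, with no force showing.

**Checks that disagreed:**
- **Blank:** The sideways position read 3 mm in the top view and 7 mm in the scene view. Its angle to the holder read between -0.005 and 0.034 rad, against a limit of 0.08.
- **Shoe angle:** The last fits read about 0.03 rad, against a limit of 0.06. They were rough because the clip lips and the blank partly hide the shoe. Right after seating, the top view read 0.03, the scene view -0.02 and the two together about 0.
- **Shoe sideways:** Right after seating, one scene fit put the shoe 5 mm off sideways, but a later one gave 0.6 mm.

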